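# Load the tea mill with pressed tea nests

### The arm

A 6-joint arm with a two-finger parallel gripper is mounted at the origin on the work surface. World frame = base frame: x ahead of the robot, y to its left, z up, the work surface at z = 0. Lengths are in mm, angles in rad, forces in N, time in s.
With the tool pointing down it reaches from about 350 to 975 mm from the base axis. Payload 7.1 kg.
Tool frame: the origin (TCP) lies between the finger pads, 19 mm behind the fingertips; this is the grasp point; z points along the fingers, y is the direction in which the jaws open and shut (so a half turn about z gives the same grasp; the last joint's range is limited). The gripper opens to 88 mm and grips with 3 to 60 N. Pads are 20 mm wide; open, the fingers measure 115 mm over their backs; the gripper's body (75 mm by 178 mm) begins 61 mm behind the grasp point.
Start: joints at [-1.346, 0.423, 1.63, -0, 1.089, -0.019], TCP at [150.889, -606.496, 241.375] pointing down, gripper open.
Joint ranges: [-3, 3], [-0.9, 2.11], [0.09, 2.58], [-1.31, 4.45], [0.11, 2.69], [-2.54, 2.54]. Speed limits (rad/s): [2.39, 2.39, 3.01, 3.14, 3.14, 3.14].

### API

Orientations are given as a rotation vector (axis times angle).
In Python, from workcell import ctrl gives the robot as it stands. The module is installed in compiled form; this text tells all that it offers.
- The arm moves only by the tool send_rows, never from a script. Its argument "commands" is a list of rows, each an object with "translation": the shift along the world's x, y, z normalised to -1 to 1, where 1 is 0.1 m, a list of three; "twist": the turn, a rotation vector about the world's x, y, z normalised to -1 to 1, where 1 is 0.5 rad, a list of three. A call has exactly 10 rows; each row is the pose to reach, as a shift and turn from the pose commanded when the call began; what a row does not reach only later rows make up. A row lasts 1/10 s, in which the tool goes at most 50 mm and 8.59 degrees, less where a joint would pass 70% of its speed; a pose out of reach is approached as far as the arm can. A call with a number of a shift or a turn outside -1 to 1 is refused whole. A call with a gripper value outside its range is refused whole. "grip" is the closure, from -1 (fully open) to 1 (shut), set as the call begins (left out, the last holds). The fingers move at their own pace and stop on an object; the grip force is fixed at half the most. Time passes only in rows, so rows that repeat a pose let the fingers close, or fill a call up. It gives the time, the measured TCP pose, the force and the opening at its end, in the units of the state.
- ctrl.get_obs(): the state, without advancing time (a new reading comes with each control period).
- ctrl.get_image(name): name is "scene" or "top"; returns a dict with "img" (480x640x3 uint8, red, green, blue), "intrinsics" (3x3 intrinsics, pixels), "cam_to_world" (4x4, takes a point from camera to world coordinates). Camera axes: x right, y down, z forward; pixel columns grow to the right and rows downward; lengths in mm; the calibration is good to about 2 mm. A picture is of the moment at which its call begins. There is no depth.
- ctrl.close_job(): hands the job in, once; it reports no verdict.
The state is a dict: "t": time; "qpos": joint angles; "qvel": joint speeds; "joint_torque": joint torques, N m; "ee_pos": TCP position; "orientation": TCP orientation; "ft_force": force on the tool from outside, world axes, zero at the start; "moment": the same for the moment, N m; "width": finger opening in mm.
Only numpy, scipy, OpenCV 4.12 (cv2) and the standard library are available. Lean on these libraries where they do the work, as an engineer would, in place of code of your own. Each camera call takes 0.05 s, during which the arm holds its last target. There are 200 camera calls.

### The job

Load the tea mill: its black hopper cap has a reversed (left-hand) thread, so unscrew it by turning clockwise as seen from above (never force it the other way), lift it off and lay it, grip up, on the round cork mat. Put every tea nest (they lie on or beside the bamboo board) into the open hopper, and screw the outlet head (ordinary right-hand thread, no stop) clockwise until its spout points straight over the cup, along the white line. Leave the cup and the other tea things where they are.

Things in the scene. Friction and masses are not known exactly. Their poses are not given: they have to be found in the camera images.
- mill: green tea mill, fixed, base 110 x 270 x 30 mm; origin on the ledge under the base's centre, z up. On it stand the round steel hopper (axis at y = +75 mm) and the outlet column with its head (axis at y = -75 mm). On its -x side, before the outlet, a steel drip tray 105 x 95 mm, 8 mm high, with a white line from the column along -x; the cup stands on it
- hopper_mouth (a point): centre of the hopper's mouth, level with its rim, 135 mm above the ledge; axes as the mill's. The hopper is 72 mm across outside (82 over the thread), 66 inside, its inner floor 100 mm below this point, and is open when the cap is off. Outside it bears a coarse two-start LEFT-HAND thread for the cap
- cap: black round screw cap on the hopper, 92 mm across, 31 mm high without its grip, about 150 g; origin at the centre of its lower edge (109 mm above the ledge when screwed home), z up through the grip. Orange bar grip on top: 60 mm long (along the cap's x), 14 mm thick (along y), 28 mm high (31 to 59 mm above the origin). Screwed home at the start, its x along the mill's x
- cap_grip (a point): on the cap's axis, 53 mm above its origin, a good TCP height for the bar. LEFT-HAND thread: clockwise from above unscrews, rising about 3.8 mm per rad; 2.1 to 2.7 rad (best 2.4) clockwise of home it lifts straight off, short of or beyond that the thread holds it. Anticlockwise of home is a stop. It stays where left, so it can be regrasped. Play in the thread about 1 to 2 mm
- cap_mark (a point): small white dot on the cap's top near its edge, 38 mm from its axis along the cap's x; at the start on the mill's +x side of the hopper
- head (a joint): turn of the outlet head on its column, rad, seen from above: 0 = spout straight over the cup along the white line (the mill's -x); positive = anticlockwise = still unscrewed by so much. Starts 1.7 to 3.0 unscrewed; no stop at 0 (turns on to -1.0). Right-hand thread: clockwise screws in, sinking only 0.8 mm per rad. Friction (under 0.15 N m) keeps it where it is left
- head_grip (a point): on the outlet head's axis, a good TCP height for its orange bar grip, 127 mm above the ledge at joint value 0. Bar 55 mm long (along the head's x, in line with the spout), 14 mm thick (along y), 28 mm high, its top 6 mm above this point; the head's flat top, 56 mm across, is 22 mm below this point. The head's -x axis points along the spout
- spout_tip (a point): lower end of the spout's nozzle, 100 mm from the head's axis, about 78 mm above the ledge
- spout_mark (a point): middle of the drip tray on the white line, 100 mm from the column's axis, where the spout must point
- mat: round cork mat, fixed, 170 mm across, 5 mm thick; origin at the centre of its underside
- board: bamboo board, fixed, 190 x 170 x 6 mm, on which the tea nests lie at the start; origin at the centre of its underside
- nest0: tea nest: dark brown pressed tea, a flat-bottomed dome 30 mm across (upright sides up to 14 mm), 22 mm high, 12 g; origin at the centre of its underside, z up through the dome. Three to five of the five nests are there; an absent one reads None
- nest1: tea nest: dark brown pressed tea, a flat-bottomed dome 30 mm across (upright sides up to 14 mm), 22 mm high, 12 g; origin at the centre of its underside, z up through the dome. Three to five of the five nests are there; an absent one reads None
- nest2: tea nest: dark brown pressed tea, a flat-bottomed dome 30 mm across (upright sides up to 14 mm), 22 mm high, 12 g; origin at the centre of its underside, z up through the dome. Three to five of the five nests are there; an absent one reads None
- nest3: tea nest: dark brown pressed tea, a flat-bottomed dome 30 mm across (upright sides up to 14 mm), 22 mm high, 12 g; origin at the centre of its underside, z up through the dome. Three to five of the five nests are there; an absent one reads None
- nest4: tea nest: dark brown pressed tea, a flat-bottomed dome 30 mm across (upright sides up to 14 mm), 22 mm high, 12 g; origin at the centre of its underside, z up through the dome. Three to five of the five nests are there; an absent one reads None
- cup: white porcelain teacup, 62 mm across, 52 mm high, standing on the drip tray under where the spout must point; leave alone; origin under its foot
- teapot: blue-glazed teapot, 120 mm across, 118 mm high with its lid knob, with spout and handle 100 mm to either side; leave alone; origin under its foot
- infuser: stainless tea infuser, 60 mm across, 54 mm high, handle 100 mm long; leave alone; origin under its foot
- jar: small amber glass jar, 64 mm across, 85 mm high; leave alone; origin under its foot
- scoop: bamboo tea scoop lying flat, 165 mm long, 30 mm wide, 10 to 15 mm high; leave alone; origin near its middle
- timer: round white plastic timer with a red dial, 64 mm across, 36 mm high; leave alone; origin under its centre

How it is judged:
By the outcome, as a careful person would: the job done as asked, in the order asked, and still so for the second after the job is handed in, with the robot touching nothing.
Of nest0, nest1, nest2, nest3, nest4 only 3 to 5 are there at a start; the rules pass over those that are not, and their reading is None.
At some moment in a run one of nest0, nest1, nest2, nest3, nest4 may be knocked a few centimetres aside while the robot is not near it.
It also fails if it takes over 210 s, if anything falls off the work surface, if the arm or the gripper's body presses on something with over 40 N, if the wrist force passes 120 N, or if a joint passes its speed limit or range.

## Working session

There is one attempt and no reset: what is moved stays moved. The work goes in short steps, Python scripts to look and compute and a tool call to move; the robot and the scene stay as the last step left them, time stands still between calls to the robot, and variables do not carry over. Pictures are saved under pics/ and viewed, about 12 in all and at most 16, crops included, and the job is handed in when it is done.

Besides the shell and the picture viewer there is one more tool, called after ">>>" as a command line: name --argument value ..., lists and objects as JSON in quotes. send_rows: Moves the arm, as the interface text tells. Its arguments: {"type":"object","properties":{"commands":{"type":"array","items":{"type":"object","properties":{"translation":{"type":"array","items":{"type":"number"}},"twist":{"type":"array","items":{"type":"number"}}}}},"grip":{"type":"number"}},"required":["commands"]}

```bash
mkdir -p pics
cat > h.py <<'E'
import numpy as np, cv2
from workcell import ctrl
def grab(n,save=None):
    d=ctrl.get_image(n); 
    if save: cv2.imwrite(f'pics/{save}.png',d['img'][:,:,::-1])
    return d
def ray(d,u,v,z):
    K=np.array(d['intrinsics']);T=np.array(d['cam_to_world'])
    r=T[:3,:3]@np.linalg.inv(K)@np.array([u,v,1.]);o=T[:3,3]
    return o+r*(z-o[2])/r[2]
def proj(d,p):
    K=np.array(d['intrinsics']);T=np.array(d['cam_to_world'])
    c=K@(T[:3,:3].T@(np.array(p)-T[:3,3]));return c[:2]/c[2]
E
python3 - <<'E'
from h import *
for n in('top','scene'):
    d=grab(n,n+'0');print(n,np.round(d['intrinsics'],1).tolist(),np.round(d['cam_to_world'],3).tolist())
print(ctrl.get_obs())
E
```

```text
top [[494.9, 0.0, 314.6], [0.0, 494.9, 234.4], [0.0, 0.0, 1.0]] [[-0.017, -0.981, 0.195, 358.507], [-1.0, 0.019, 0.004, -9.536], [-0.008, -0.195, -0.981, 1284.309], [0.0, 0.0, 0.0, 1.0]]
scene [[527.2, 0.0, 308.0], [0.0, 527.2, 242.4], [0.0, 0.0, 1.0]] [[-0.777, 0.386, -0.498, 1164.158], [0.63, 0.48, -0.61, 728.508], [0.003, -0.788, -0.616, 832.117], [0.0, 0.0, 0.0, 1.0]]
{'t': 0.1, 'qpos': array([-1.34601299e+00,  4.23770075e-01,  1.63061572e+00,  1.33841203e-05,
        1.08858915e+00, -1.90087532e-02]), 'qvel': array([ 0.00015622, -0.00065726, -0.0017819 ,  0.00173427, -0.00086436,
        0.00050232]), 'joint_torque': array([-8.10990605e-04, -5.45611739e+01, -2.74325109e+01,  6.44671940e-02,
        1.88385614e-02, -2.10155110e-05]), 'ee_pos': array([ 150.78138363, -606.04565354,  240.67503759]), 'orientation': array([-3.11691682e+00, -3.81823051e-01,  2.04394406e-04]), 'ft_force': array([-0.00047211,  0.08329433, -0.04758333]), 'moment': array([ 0.00171813, -0.01016398, -0.00026184]), 'width': 87.61966429857115}
```

View pics/top0.png

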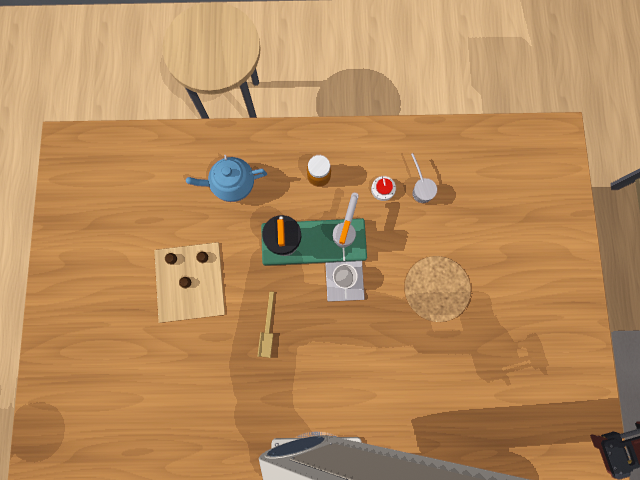

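View pics/scene0.png

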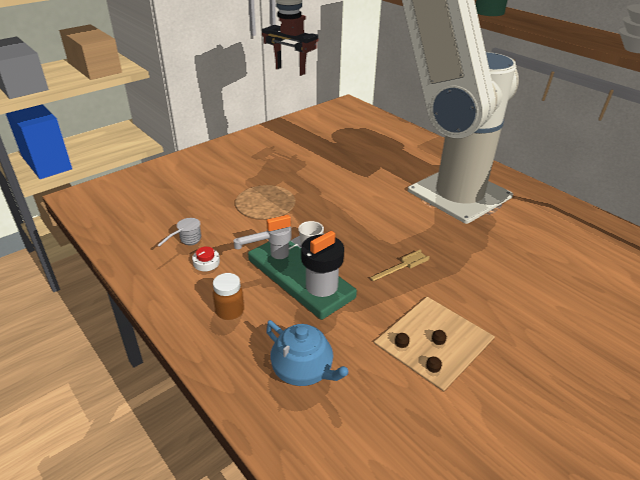

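The top view shows 3 nests at about (171,259), (202,257) and (185,282). The cap bar is at (281,231), the head bar at (345,232) with its spout pointing up-right, and the mat at (438,288). The scene view agrees: 3 nests on the board.

```bash
cat > m.py <<'E'
from h import *
def comps(im,lo,hi,amin=15):
    m=cv2.inRange(cv2.cvtColor(im,cv2.COLOR_RGB2HSV),lo,hi)
    m=cv2.morphologyEx(m,cv2.MORPH_CLOSE,np.ones((3,3),np.uint8))
    cs,_=cv2.findContours(m,cv2.RETR_EXTERNAL,cv2.CHAIN_APPROX_NONE)
    return [c for c in cs if cv2.contourArea(c)>amin]
def cen(c): return np.array(cv2.minAreaRect(c)[0])
def tri(ds,ps):
    A=np.zeros((3,3));b=np.zeros(3)
    for d,p in zip(ds,ps):
        o=np.array(d['cam_to_world'])[:3,3];r=ray(d,*p,0)-o;r/=np.linalg.norm(r);P=np.eye(3)-np.outer(r,r);A+=P;b+=P@o
    return np.linalg.solve(A,b)
E
python3 - <<'E'
from m import *
t=grab('top');s=grab('scene')
for n,d in(('top',t),('scene',s)):
    for nm,lo,hi,z in(('orange',(8,220,180),(18,255,255),160),('green',(65,60,30),(90,255,140),30),('dark',(0,0,0),(179,255,50),11)):
        for c in comps(d['img'],lo,hi):
            r=cv2.minAreaRect(c)
            w=ray(d,*r[0],z)
            box=[ray(d,*p,z)[:2].round(1).tolist() for p in cv2.boxPoints(r)] if nm!='dark' else ''
            if w[0]>250 : print(n,nm,np.round(r[0],1),np.round(r[1],1),cv2.contourArea(c),w.round(1),box)
# mat, triangulated
def blob(d,u0,v0,r):
    im=d['img'];print(im[v0,u0])
blob(t,438,288,3);blob(s,265,202,3)
print('mat',ray(t,438,288,5),ray(s,265,202,5))
E
```

```text
top orange [344.4 231.3] [ 4.9 21.8] 85.0 [588.1 -73.8 160. ] [[565.1, -60.9], [614.6, -75.9], [611.3, -86.8], [561.8, -71.8]]
top orange [280.2 231.9] [24.2  5.4] 107.0 [589.5  75.1 160. ] [[618.0, 82.7], [618.4, 70.0], [561.2, 67.6], [560.8, 80.2]]
top green [313.2 241.4] [ 41.7 104.2] 2522.5 [ 5.897e+02 -1.000e-01  3.000e+01] [[639.7, 137.1], [649.6, -133.4], [540.4, -135.2], [530.7, 130.9]]
top dark [187.6 281.1] [9.7 5.2] 17.0 [495.  325.8  11. ] 
top dark [173.6 257.5] [10.4  5. ] 17.5 [557.3 364.5  11. ] 
top dark [204.6 256.1] [9.7 5.2] 16.5 [559.5 283.6  11. ] 
top dark [281.5 235. ] [38. 37.] 867.0 [611.8  82.9  11. ] 
top dark [626.  181.5] [ 5.4 31.8] 125.0 [ 739.9 -836.7   11. ] 
scene green [301.4 274.6] [111.4  45.1] 2670.0 [603.1  17.4  30. ] [[671.6, -116.7], [535.0, -190.7], [539.6, 141.7], [656.8, 181.7]]
scene dark [433.5 364. ] [14. 13.] 56.0 [552.3 368.3  11. ] 
scene dark [401.5 339.5] [13. 13.] 138.0 [554.6 285.7  11. ] 
scene dark [436.5 338.3] [14.3  9. ] 56.0 [496.2 328.6  11. ] 
scene dark [322.  253.5] [37. 42.] 953.5 [501.5 -28.9  11. ] 
scene dark [ 46.2 259.9] [63.9  3.1] 135.0 [1037.3 -428.3   11. ] 
scene dark [140.4 351.5] [341.6  29.2] 1888.0 [984.1 -20.   11. ] 
scene dark [ 15.2 211.6] [84.9  7.8] 420.0 [1036.  -690.2   11. ] 
[198 155 105]
[183 138  94]
mat [ 466.28270066 -319.21054174    5.        ] [ 473.59148756 -310.64857093    5.        ]
```

Run:
```python
from m import *
t=grab('top');s=grab('scene')
o={}
for n,d in(('top',t),('scene',s)):
    o[n]=sorted([cv2.minAreaRect(c) for c in comps(d['img'],(5,150,120),(18,255,255),40)],key=lambda r:r[0][0])
    for r in o[n]:
        if 200<r[0][0]<450: print(n,np.round(r[0],1),np.round(r[1],1),round(r[2],1),ray(d,*r[0],160).round(1))
    h=cv2.cvtColor(d['img'],cv2.COLOR_RGB2HSV)
    for p in ((281,250) ,(204,257),(185,282)) if n=='top' else ((322,260),(401,340)): print(h[p[1],p[0]])
    for c in comps(d['img'],(0,0,0),(30,255,75),60):
        (u,v),r=cv2.minEnclosingCircle(c)
        if r<30 and u<480: print(n,'dark',np.round((u,v,r),1),'z130',ray(d,u,v,130).round(1),'z15',ray(d,u,v,15).round(1))
c=t['img'][120:340,140:490];cv2.imwrite('pics/c1.png',cv2.resize(c,(800,503),interpolation=cv2.INTER_CUBIC)[:,:,::-1])
c=s['img'][180:380,220:500];cv2.imwrite('pics/c2.png',cv2.resize(c,(800,571),interpolation=cv2.INTER_CUBIC)[:,:,::-1])
```

```text
top [315.  295.5] [367. 614.] 90.0 [441.3  -3.1 160. ]
[120  16  48]
[ 12 152  82]
[ 13 155  82]
top dark [185.  281.8   5.5] z130 [481.  300.5 130. ] z15 [493.2 331.4  15. ]
scene [210.7 143.6] [  6.6 111. ] 71.6 [ 552.4 -441.5  160. ]
scene [221.8 284.7] [70.7 40.9] 51.3 [828.1  61.3 160. ]
scene [271.6 223.2] [13.6 39.3] 81.5 [639.9 -39.4 160. ]
scene [317.8 377.9] [17.9 66.7] 77.0 [824.8 338.2 160. ]
scene [323.2 237.9] [22.8 33.2] 10.8 [586.4  70.6 160. ]
scene [358.8 106.1] [89.8 17.8] 11.3 [  67.  -370.7  160. ]
[105  16  32]
[ 14 156  54]
scene dark [433.1 364.1   7.9] z130 [641.6 420.2 130. ] z15 [556.1 369.7  15. ]
scene dark [401.7 339.8   7.4] z130 [643.1 350.5 130. ] z15 [557.8 288.6  15. ]
scene dark [438.5 337.    7.5] z130 [587.9 386.8 130. ] z15 [493.5 330.8  15. ]
scene dark [307.5  57.5  19. ] z130 [-142.9 -881.7  130. ] z15 [ -357.  -1145.5    15. ]
scene dark [11.  43.5 11.3] z130 [  713.1 -1780.3   130. ] z15 [  639.2 -2191.2    15. ]
scene dark [286.6  40.2  29.8] z130 [ -209.6 -1104.7   130. ] z15 [ -434.6 -1405.     15. ]
```

View pics/c1.png

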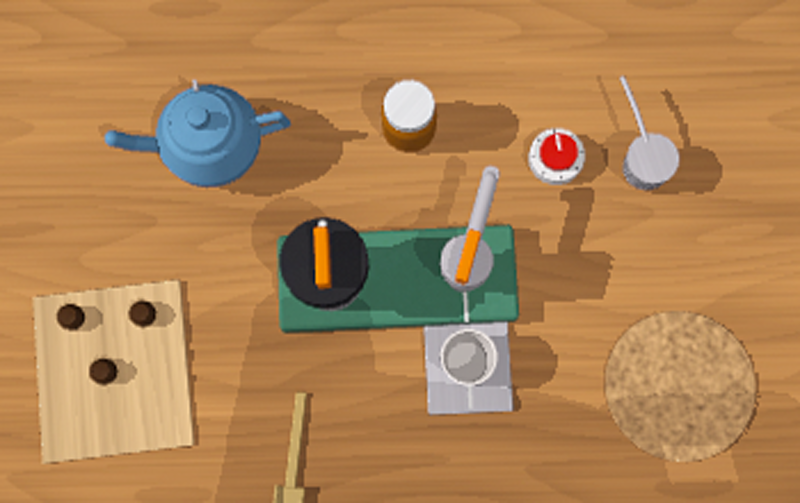

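View pics/c2.png

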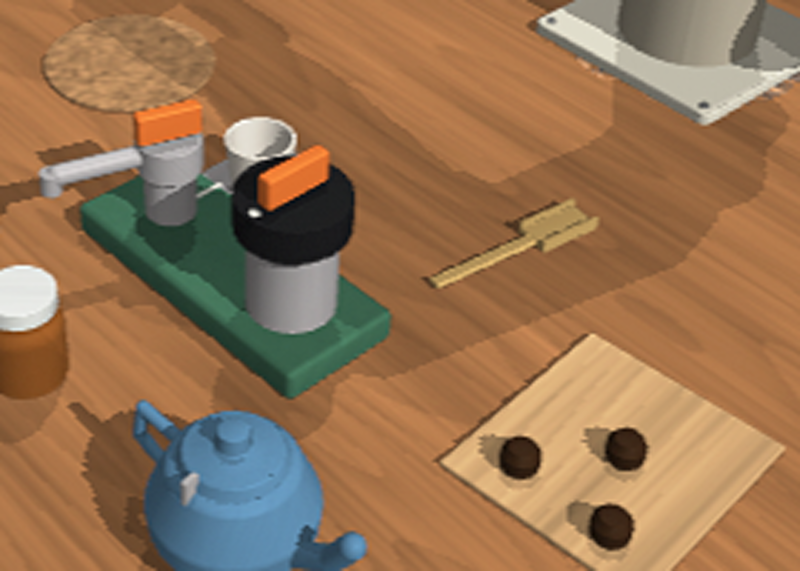

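Run:
```python
from m import *
t=grab('top');s=grab('scene')
k=800/350
f=lambda u,v,z:ray(t,140+u/k-.3,120+v/k-.3,z)[:2].round(1)
g=lambda u,v,z:ray(s,220+u/(800/280)-.3,180+v/(800/280)-.3,z)[:2].round(1)
print('cap bar top',f(322,227,168),f(324,287,168),'disc',f(324,260,140)) 
print('head bar',f(475,232,135),f(462,281,135),'disc',f(467,261,107),'tip',f(490,172,90))
print('line',f(466,292,30),f(466,322,8),f(472,408,8))
print('base top corners',[f(*p,30) for p in((279,238),(513,226),(517,319),(281,330))])
print('tray',[f(*p,8) for p in((424,326),(511,321),(515,412),(428,414))])
print('mat',f(681,386,5), 'scene',g(129,62,5))
print('scene head bar mid top',g(167,111,135),'cap bar',g(293,165,168), g(262,180,168),g(322,152,168))
print('nests top',[f(*p,16) for p in((70,316),(142,313),(103,371))])
```

```text
cap bar top [618.4  73.5] [556.6  71.7] disc [589.9  73.7]
head bar [617.7 -83.3] [566.1 -68.4] disc [592.6 -75.7] tip [ 694.7 -104.7]
line [572.4 -77.9] [541.6 -78.1] [444.2 -82. ]
base top corners [array([638.6, 132.7]), array([ 647.5, -133.5]), array([ 540.7, -134. ]), array([533.2, 130.1])]
tray [array([537.9, -30.2]), array([ 541.8, -129.3]), array([ 438.9, -130. ]), array([438.4, -32.6])]
mat [ 464.8 -318.2] scene [ 472.2 -313.4]
scene head bar mid top [598.1 -73.2] cap bar [593.9  76.1] [622.6  75.7] [567.2  77.5]
nests top [array([555.6, 371.4]), array([557.5, 289.6]), array([492.4, 331.7])]
```

>>> send_rows --commands '[{"translation":[0.2,0.3,0],"twist":[0,0,0.27]},{"translation":[0.4,0.6,0],"twist":[0,0,0.54]},{"translation":[0.627,0.974,0],"twist":[0,0,0.837]},{"translation":[0.627,0.974,0],"twist":[0,0,0.837]},{"translation":[0.627,0.974,0],"twist":[0,0,0.837]},{"translation":[0.627,0.974,0],"twist":[0,0,0.837]},{"translation":[0.627,0.974,0],"twist":[0,0,0.837]},{"translation":[0.627,0.974,0],"twist":[0,0,0.837]},{"translation":[0.627,0.974,0],"twist":[0,0,0.837]},{"translation":[0.627,0.974,0],"twist":[0,0,0.837]}]' --grip -1

```text
t: 1.4
ee_pos: [213.3, -509.4, 241.3]
orientation: [-2.971, -1.02, 0.0]
ft_force: [0.2, 1.1, -0.8]
width: 88.1
```

>>> send_rows --commands '[{"translation":[0.2,0.3,0],"twist":[0,0,0.27]},{"translation":[0.4,0.6,0],"twist":[0,0,0.54]},{"translation":[0.627,0.974,0],"twist":[0,0,0.837]},{"translation":[0.627,0.974,0],"twist":[0,0,0.837]},{"translation":[0.627,0.974,0],"twist":[0,0,0.837]},{"translation":[0.627,0.974,0],"twist":[0,0,0.837]},{"translation":[0.627,0.974,0],"twist":[0,0,0.837]},{"translation":[0.627,0.974,0],"twist":[0,0,0.837]},{"translation":[0.627,0.974,0],"twist":[0,0,0.837]},{"translation":[0.627,0.974,0],"twist":[0,0,0.837]}]'

```text
t: 2.4
ee_pos: [276.0, -412.0, 241.3]
orientation: [-2.694, -1.615, 0.0]
ft_force: [-0.8, -0.6, 1.5]
width: 88.1
```

>>> send_rows --commands '[{"translation":[0.2,0.3,0],"twist":[0,0,0.27]},{"translation":[0.4,0.6,0],"twist":[0,0,0.54]},{"translation":[0.627,0.974,0],"twist":[0,0,0.837]},{"translation":[0.627,0.974,0],"twist":[0,0,0.837]},{"translation":[0.627,0.974,0],"twist":[0,0,0.837]},{"translation":[0.627,0.974,0],"twist":[0,0,0.837]},{"translation":[0.627,0.974,0],"twist":[0,0,0.837]},{"translation":[0.627,0.974,0],"twist":[0,0,0.837]},{"translation":[0.627,0.974,0],"twist":[0,0,0.837]},{"translation":[0.627,0.974,0],"twist":[0,0,0.837]}]'

```text
t: 3.4
ee_pos: [338.7, -314.6, 241.3]
orientation: [-2.3, -2.139, 0.0]
ft_force: [-0.5, 0.7, 0.4]
width: 87.5
```

>>> send_rows --commands '[{"translation":[0.2,0.3,0],"twist":[0,0,0.27]},{"translation":[0.4,0.6,0],"twist":[0,0,0.54]},{"translation":[0.627,0.974,0],"twist":[0,0,0.837]},{"translation":[0.627,0.974,0],"twist":[0,0,0.837]},{"translation":[0.627,0.974,0],"twist":[0,0,0.837]},{"translation":[0.627,0.974,0],"twist":[0,0,0.837]},{"translation":[0.627,0.974,0],"twist":[0,0,0.837]},{"translation":[0.627,0.974,0],"twist":[0,0,0.837]},{"translation":[0.627,0.974,0],"twist":[0,0,0.837]},{"translation":[0.627,0.974,0],"twist":[0,0,0.837]}]'

```text
t: 4.4
ee_pos: [401.5, -217.3, 241.4]
orientation: [1.806, 2.571, -0.0]
ft_force: [0.1, -0.7, -0.8]
width: 87.6
```

>>> send_rows --commands '[{"translation":[0.2,0.3,0],"twist":[0,0,0.27]},{"translation":[0.4,0.6,0],"twist":[0,0,0.54]},{"translation":[0.627,0.974,0],"twist":[0,0,0.837]},{"translation":[0.627,0.974,0],"twist":[0,0,0.837]},{"translation":[0.627,0.974,0],"twist":[0,0,0.837]},{"translation":[0.627,0.974,0],"twist":[0,0,0.837]},{"translation":[0.627,0.974,0],"twist":[0,0,0.837]},{"translation":[0.627,0.974,0],"twist":[0,0,0.837]},{"translation":[0.627,0.974,0],"twist":[0,0,0.837]},{"translation":[0.627,0.974,0],"twist":[0,0,0.837]}]'

```text
t: 5.4
ee_pos: [464.2, -119.9, 241.4]
orientation: [1.233, 2.89, 0.0]
ft_force: [-0.3, 0.3, 0.0]
width: 87.9
```

>>> send_rows --commands '[{"translation":[0.2,0.3,0],"twist":[0,0,0.27]},{"translation":[0.4,0.6,0],"twist":[0,0,0.54]},{"translation":[0.627,0.974,0],"twist":[0,0,0.837]},{"translation":[0.627,0.974,0],"twist":[0,0,0.837]},{"translation":[0.627,0.974,0],"twist":[0,0,0.837]},{"translation":[0.627,0.974,0],"twist":[0,0,0.837]},{"translation":[0.627,0.974,0],"twist":[0,0,0.837]},{"translation":[0.627,0.974,0],"twist":[0,0,0.837]},{"translation":[0.627,0.974,0],"twist":[0,0,0.837]},{"translation":[0.627,0.974,0],"twist":[0,0,0.837]}]'

```text
t: 6.4
ee_pos: [527.0, -22.5, 241.5]
orientation: [0.605, 3.083, 0.0]
ft_force: [-0.4, -0.5, 0.7]
width: 87.9
```

>>> send_rows --commands '[{"translation":[0.2,0.3,0],"twist":[0,0,0.27]},{"translation":[0.4,0.6,0],"twist":[0,0,0.54]},{"translation":[0.627,0.974,0],"twist":[0,0,0.837]},{"translation":[0.627,0.974,0],"twist":[0,0,0.837]},{"translation":[0.627,0.974,0],"twist":[0,0,0.837]},{"translation":[0.627,0.974,0],"twist":[0,0,0.837]},{"translation":[0.627,0.974,0],"twist":[0,0,0.837]},{"translation":[0.627,0.974,0],"twist":[0,0,0.837]},{"translation":[0.627,0.974,0],"twist":[0,0,0.837]},{"translation":[0.627,0.974,0],"twist":[0,0,0.837]}]'

```text
t: 7.4
ee_pos: [589.7, 74.9, 241.5]
orientation: [-0.049, 3.141, 0.0]
ft_force: [0.3, 0.2, -0.1]
width: 87.8
```

```bash
cat >> m.py <<'E'
def st():
    from scipy.spatial.transform import Rotation as R
    o=ctrl.get_obs();Y=R.from_rotvec(o['orientation']).as_matrix()[:,1]
    print('t',o['t'],'ee',o['ee_pos'].round(1),'psi',round(float(np.arctan2(Y[1],Y[0])),3),'q6',round(o['qpos'][5],3),'F',o['ft_force'].round(1),'M',o['moment'].round(2),'w',round(o['width'],1))
E
python3 - <<'E'
from m import *
st();s=grab('scene')
c=s['img'][130:330,220:500];cv2.imwrite('pics/c3.png',cv2.resize(c,(800,571),interpolation=cv2.INTER_CUBIC)[:,:,::-1])
E
```

```text
t 7.4 ee [589.7  74.9 241.5] psi 1.602 q6 -1.495 F [ 0.3  0.2 -0.1] M [ 0.07 -0.11  0.04] w 87.8
```

View pics/c3.png

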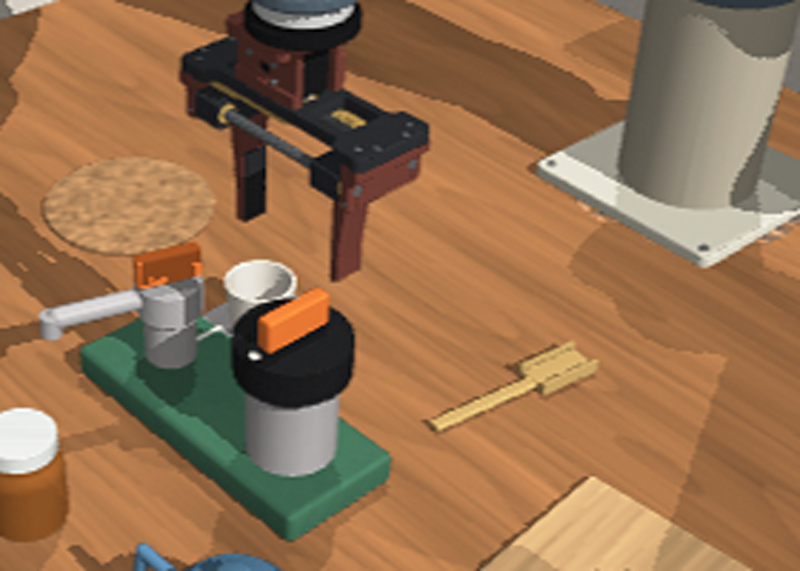

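The gripper sits over the cap bar with the jaws on either side of it, so I descend and grip.

>>> send_rows --commands '[{"translation":[0,0,-0.1],"twist":[0,0,0]},{"translation":[0,0,-0.2],"twist":[0,0,0]},{"translation":[0,0,-0.3],"twist":[0,0,0]},{"translation":[0,0,-0.4],"twist":[0,0,0]},{"translation":[0,0,-0.5],"twist":[0,0,0]},{"translation":[0,0,-0.6],"twist":[0,0,0]},{"translation":[0,0,-0.7],"twist":[0,0,0]},{"translation":[0,0,-0.75],"twist":[0,0,0]},{"translation":[0,0,-0.78],"twist":[0,0,0]},{"translation":[0,0,-0.78],"twist":[0,0,0]}]'

```text
t: 8.45
ee_pos: [589.7, 75.3, 163.1]
orientation: [0.05, -3.141, 0.0]
ft_force: [0.2, -0.1, -1.1]
width: 88.0
```

>>> send_rows --commands '[{"translation":[0,0,0],"twist":[0,0,0]},{"translation":[0,0,0],"twist":[0,0,0]},{"translation":[0,0,0],"twist":[0,0,0]},{"translation":[0,0,0],"twist":[0,0,0]},{"translation":[0,0,0],"twist":[0,0,0]},{"translation":[0,0,0],"twist":[0,0,0]},{"translation":[0,0,0],"twist":[0,0,0]},{"translation":[0,0,0],"twist":[0,0,0]},{"translation":[0,0,0],"twist":[0,0,0]},{"translation":[0,0,0],"twist":[0,0,0]}]' --grip 1

```text
t: 9.45
ee_pos: [589.8, 74.8, 163.4]
orientation: [0.05, -3.141, 0.002]
ft_force: [0.1, -1.2, -0.1]
width: 13.9
```

```bash
python3 -c "
from m import *
st()"
```

```text
t 9.45 ee [589.8  74.8 163.4] psi 1.603 q6 -1.495 F [ 0.1 -1.2 -0.1] M [-0.17 -0.15  0.01] w 13.9
```

>>> send_rows --commands '[{"translation":[0,0,0.002],"twist":[0,0,-0.1]},{"translation":[0,0,0.004],"twist":[0,0,-0.2]},{"translation":[0,0,0.006],"twist":[0,0,-0.3]},{"translation":[0,0,0.008],"twist":[0,0,-0.4]},{"translation":[0,0,0.01],"twist":[0,0,-0.5]},{"translation":[0,0,0.012],"twist":[0,0,-0.6]},{"translation":[0,0,0.014],"twist":[0,0,-0.7]},{"translation":[0,0,0.015],"twist":[0,0,-0.8]},{"translation":[0,0,0.017],"twist":[0,0,-0.9]},{"translation":[0,0,0.019],"twist":[0,0,-1]}]'

```text
t: 10.45
ee_pos: [589.9, 74.8, 165.1]
orientation: [0.732, 3.055, -0.001]
ft_force: [1.0, -2.3, -2.2]
width: 14.0
```

```bash
python3 -c "
from m import *
st()"
```

```text
t 10.45 ee [589.9  74.8 165.1] psi 1.101 q6 -0.993 F [ 1.  -2.3 -2.2] M [-0.47 -0.36  0.02] w 14.0
```

Forces are small, so I continue to 2.4 rad in total.

>>> send_rows --commands '[{"translation":[0,0,0.002],"twist":[0,0,-0.1]},{"translation":[0,0,0.004],"twist":[0,0,-0.2]},{"translation":[0,0,0.006],"twist":[0,0,-0.3]},{"translation":[0,0,0.008],"twist":[0,0,-0.4]},{"translation":[0,0,0.01],"twist":[0,0,-0.5]},{"translation":[0,0,0.012],"twist":[0,0,-0.6]},{"translation":[0,0,0.014],"twist":[0,0,-0.7]},{"translation":[0,0,0.015],"twist":[0,0,-0.8]},{"translation":[0,0,0.017],"twist":[0,0,-0.9]},{"translation":[0,0,0.019],"twist":[0,0,-1]}]'

```text
t: 11.45
ee_pos: [589.8, 74.9, 167.0]
orientation: [1.465, 2.779, -0.001]
ft_force: [0.0, -2.5, -2.2]
width: 14.1
```

>>> send_rows --commands '[{"translation":[0,0,0.002],"twist":[0,0,-0.1]},{"translation":[0,0,0.004],"twist":[0,0,-0.2]},{"translation":[0,0,0.006],"twist":[0,0,-0.3]},{"translation":[0,0,0.008],"twist":[0,0,-0.4]},{"translation":[0,0,0.01],"twist":[0,0,-0.5]},{"translation":[0,0,0.012],"twist":[0,0,-0.6]},{"translation":[0,0,0.014],"twist":[0,0,-0.7]},{"translation":[0,0,0.015],"twist":[0,0,-0.8]},{"translation":[0,0,0.017],"twist":[0,0,-0.9]},{"translation":[0,0,0.019],"twist":[0,0,-1]}]'

```text
t: 12.45
ee_pos: [589.8, 74.9, 168.9]
orientation: [2.107, 2.33, -0.001]
ft_force: [-0.1, -1.0, -1.3]
width: 13.8
```

>>> send_rows --commands '[{"translation":[0,0,0.002],"twist":[0,0,-0.1]},{"translation":[0,0,0.004],"twist":[0,0,-0.2]},{"translation":[0,0,0.006],"twist":[0,0,-0.3]},{"translation":[0,0,0.008],"twist":[0,0,-0.4]},{"translation":[0,0,0.01],"twist":[0,0,-0.5]},{"translation":[0,0,0.012],"twist":[0,0,-0.6]},{"translation":[0,0,0.014],"twist":[0,0,-0.7]},{"translation":[0,0,0.015],"twist":[0,0,-0.8]},{"translation":[0,0,0.017],"twist":[0,0,-0.9]},{"translation":[0,0,0.019],"twist":[0,0,-1]}]'

```text
t: 13.45
ee_pos: [589.9, 74.9, 170.8]
orientation: [2.617, 1.736, -0.0]
ft_force: [1.1, -2.1, -2.0]
width: 13.5
```

>>> send_rows --commands '[{"translation":[0,0,0.002],"twist":[0,0,-0.1]},{"translation":[0,0,0.004],"twist":[0,0,-0.2]},{"translation":[0,0,0.006],"twist":[0,0,-0.3]},{"translation":[0,0,0.008],"twist":[0,0,-0.4]},{"translation":[0,0,0.01],"twist":[0,0,-0.5]},{"translation":[0,0,0.012],"twist":[0,0,-0.6]},{"translation":[0,0,0.014],"twist":[0,0,-0.7]},{"translation":[0,0,0.015],"twist":[0,0,-0.8]},{"translation":[0,0,0.015],"twist":[0,0,-0.8]},{"translation":[0,0,0.015],"twist":[0,0,-0.8]}]'

```text
t: 14.45
ee_pos: [589.7, 74.8, 172.3]
orientation: [2.908, 1.187, -0.001]
ft_force: [0.1, -4.8, -1.7]
width: 13.9
```

```bash
python3 -c "
from m import *
st()"
```

```text
t 14.45 ee [589.7  74.8 172.3] psi -0.796 q6 0.903 F [ 0.1 -4.8 -1.7] M [-0.85 -0.16 -0.03] w 13.9
```

>>> send_rows --commands '[{"translation":[0,0,0.02],"twist":[0,0,0]},{"translation":[0,0,0.04],"twist":[0,0,0]},{"translation":[0,0,0.06],"twist":[0,0,0]},{"translation":[0,0,0.08],"twist":[0,0,0]},{"translation":[0,0,0.1],"twist":[0,0,0]},{"translation":[0,0,0.12],"twist":[0,0,0]},{"translation":[0,0,0.14],"twist":[0,0,0]},{"translation":[0,0,0.16],"twist":[0,0,0]},{"translation":[0,0,0.18],"twist":[0,0,0]},{"translation":[0,0,0.2],"twist":[0,0,0]}]'

```text
t: 15.45
ee_pos: [590.1, 75.5, 192.9]
orientation: [2.91, 1.185, 0.001]
ft_force: [-0.9, -0.2, -1.8]
width: 13.9
```

```bash
python3 -c "
from m import *
st()"
```

```text
t 15.45 ee [590.1  75.5 192.9] psi -0.797 q6 0.904 F [-0.9 -0.2 -1.8] M [-0.06 -0.03  0.05] w 13.9
```

>>> send_rows --commands '[{"translation":[0,0,0.05],"twist":[0,0,0]},{"translation":[0,0,0.1],"twist":[0,0,0]},{"translation":[0,0,0.15],"twist":[0,0,0]},{"translation":[0,0,0.2],"twist":[0,0,0]},{"translation":[0,0,0.25],"twist":[0,0,0]},{"translation":[0,0,0.3],"twist":[0,0,0]},{"translation":[0,0,0.35],"twist":[0,0,0]},{"translation":[0,0,0.4],"twist":[0,0,0]},{"translation":[0,0,0.45],"twist":[0,0,0]},{"translation":[0,0,0.5],"twist":[0,0,0]}]'

```text
t: 16.45
ee_pos: [589.8, 75.3, 242.9]
orientation: [-2.91, -1.185, 0.0]
ft_force: [-0.1, -0.4, -1.4]
width: 13.8
```

>>> send_rows --commands '[{"translation":[-0.03,-0.1,0],"twist":[0,0,0]},{"translation":[-0.06,-0.2,0],"twist":[0,0,0]},{"translation":[-0.09,-0.3,0],"twist":[0,0,0]},{"translation":[-0.12,-0.4,0],"twist":[0,0,0]},{"translation":[-0.15,-0.5,0],"twist":[0,0,0]},{"translation":[-0.18,-0.6,0],"twist":[0,0,0]},{"translation":[-0.21,-0.7,0],"twist":[0,0,0]},{"translation":[-0.24,-0.8,0],"twist":[0,0,0]},{"translation":[-0.27,-0.9,0],"twist":[0,0,0]},{"translation":[-0.305,-0.978,0],"twist":[0,0,0]}]'

```text
t: 17.45
ee_pos: [559.1, -23.4, 242.5]
orientation: [2.91, 1.184, 0.0]
ft_force: [0.2, -0.9, -0.6]
width: 13.9
```

>>> send_rows --commands '[{"translation":[-0.03,-0.1,0],"twist":[0,0,0]},{"translation":[-0.06,-0.2,0],"twist":[0,0,0]},{"translation":[-0.09,-0.3,0],"twist":[0,0,0]},{"translation":[-0.12,-0.4,0],"twist":[0,0,0]},{"translation":[-0.15,-0.5,0],"twist":[0,0,0]},{"translation":[-0.18,-0.6,0],"twist":[0,0,0]},{"translation":[-0.21,-0.7,0],"twist":[0,0,0]},{"translation":[-0.24,-0.8,0],"twist":[0,0,0]},{"translation":[-0.27,-0.9,0],"twist":[0,0,0]},{"translation":[-0.305,-0.978,0],"twist":[0,0,0]}]'

```text
t: 18.45
ee_pos: [528.6, -121.2, 242.5]
orientation: [2.91, 1.184, 0.0]
ft_force: [-0.5, 0.6, -1.8]
width: 13.8
```

>>> send_rows --commands '[{"translation":[-0.03,-0.1,0],"twist":[0,0,0]},{"translation":[-0.06,-0.2,0],"twist":[0,0,0]},{"translation":[-0.09,-0.3,0],"twist":[0,0,0]},{"translation":[-0.12,-0.4,0],"twist":[0,0,0]},{"translation":[-0.15,-0.5,0],"twist":[0,0,0]},{"translation":[-0.18,-0.6,0],"twist":[0,0,0]},{"translation":[-0.21,-0.7,0],"twist":[0,0,0]},{"translation":[-0.24,-0.8,0],"twist":[0,0,0]},{"translation":[-0.27,-0.9,0],"twist":[0,0,0]},{"translation":[-0.305,-0.978,0],"twist":[0,0,0]}]'

```text
t: 19.45
ee_pos: [498.1, -219.0, 242.5]
orientation: [2.91, 1.184, 0.0]
ft_force: [0.3, 0.1, -1.4]
width: 14.1
```

>>> send_rows --commands '[{"translation":[-0.03,-0.1,0],"twist":[0,0,0]},{"translation":[-0.06,-0.2,0],"twist":[0,0,0]},{"translation":[-0.09,-0.3,0],"twist":[0,0,0]},{"translation":[-0.12,-0.4,0],"twist":[0,0,0]},{"translation":[-0.15,-0.5,0],"twist":[0,0,0]},{"translation":[-0.18,-0.6,0],"twist":[0,0,0]},{"translation":[-0.21,-0.7,0],"twist":[0,0,0]},{"translation":[-0.24,-0.8,0],"twist":[0,0,0]},{"translation":[-0.27,-0.9,0],"twist":[0,0,0]},{"translation":[-0.305,-0.978,0],"twist":[0,0,0]}]'

```text
t: 20.45
ee_pos: [467.6, -316.8, 242.5]
orientation: [2.91, 1.184, 0.0]
ft_force: [0.7, -0.3, -1.7]
width: 13.8
```

>>> send_rows --commands '[{"translation":[0,0,-0.1],"twist":[0,0,0]},{"translation":[0,0,-0.2],"twist":[0,0,0]},{"translation":[0,0,-0.3],"twist":[0,0,0]},{"translation":[0,0,-0.4],"twist":[0,0,0]},{"translation":[0,0,-0.5],"twist":[0,0,0]},{"translation":[0,0,-0.6],"twist":[0,0,0]},{"translation":[0,0,-0.7],"twist":[0,0,0]},{"translation":[0,0,-0.8],"twist":[0,0,0]},{"translation":[0,0,-0.9],"twist":[0,0,0]},{"translation":[0,0,-1],"twist":[0,0,0]}]'

```text
t: 21.45
ee_pos: [467.8, -315.9, 141.7]
orientation: [2.91, 1.185, -0.0]
ft_force: [0.3, -0.4, -1.9]
width: 13.7
```

>>> send_rows --commands '[{"translation":[0,0,-0.1],"twist":[0,0,0]},{"translation":[0,0,-0.2],"twist":[0,0,0]},{"translation":[0,0,-0.3],"twist":[0,0,0]},{"translation":[0,0,-0.4],"twist":[0,0,0]},{"translation":[0,0,-0.5],"twist":[0,0,0]},{"translation":[0,0,-0.6],"twist":[0,0,0]},{"translation":[0,0,-0.7],"twist":[0,0,0]},{"translation":[0,0,-0.76],"twist":[0,0,0]},{"translation":[0,0,-0.8],"twist":[0,0,0]},{"translation":[0,0,-0.8],"twist":[0,0,0]}]'

```text
t: 22.45
ee_pos: [467.6, -315.8, 62.0]
orientation: [-2.909, -1.184, 0.001]
ft_force: [0.1, -0.4, -1.0]
width: 13.7
```

```bash
python3 -c "
from m import *
st()
s=grab('scene')
c=s['img'][130:330,170:450];cv2.imwrite('pics/c4.png',cv2.resize(c,(800,571),interpolation=cv2.INTER_CUBIC)[:,:,::-1])"
```

```text
t 22.45 ee [ 467.6 -315.8   62. ] psi -0.798 q6 0.182 F [ 0.1 -0.4 -1. ] M [-0.11 -0.02  0.01] w 13.7
```

View pics/c4.png

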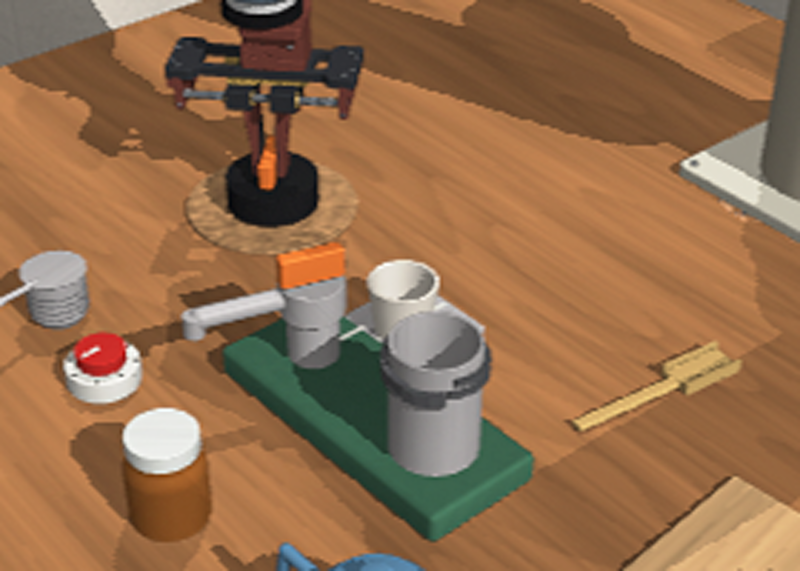

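The cap is off and centred on the mat, still about 3 mm above it. I lower until contact.

>>> send_rows --commands '[{"translation":[0,0,-0.005],"twist":[0,0,0]},{"translation":[0,0,-0.01],"twist":[0,0,0]},{"translation":[0,0,-0.015],"twist":[0,0,0]},{"translation":[0,0,-0.02],"twist":[0,0,0]},{"translation":[0,0,-0.025],"twist":[0,0,0]},{"translation":[0,0,-0.025],"twist":[0,0,0]},{"translation":[0,0,-0.025],"twist":[0,0,0]},{"translation":[0,0,-0.025],"twist":[0,0,0]},{"translation":[0,0,-0.025],"twist":[0,0,0]},{"translation":[0,0,-0.025],"twist":[0,0,0]}]'

```text
t: 23.5
ee_pos: [467.8, -315.9, 60.0]
orientation: [-2.91, -1.185, 0.0]
ft_force: [0.3, -0.6, -1.1]
width: 13.8
```

>>> send_rows --commands '[{"translation":[0,0,-0.005],"twist":[0,0,0]},{"translation":[0,0,-0.01],"twist":[0,0,0]},{"translation":[0,0,-0.015],"twist":[0,0,0]},{"translation":[0,0,-0.015],"twist":[0,0,0]},{"translation":[0,0,-0.015],"twist":[0,0,0]},{"translation":[0,0,-0.015],"twist":[0,0,0]},{"translation":[0,0,-0.015],"twist":[0,0,0]},{"translation":[0,0,-0.015],"twist":[0,0,0]},{"translation":[0,0,-0.015],"twist":[0,0,0]},{"translation":[0,0,-0.015],"twist":[0,0,0]}]'

```text
t: 24.5
ee_pos: [467.8, -315.9, 59.3]
orientation: [2.91, 1.185, 0.0]
ft_force: [-1.4, 2.0, 8.6]
width: 14.1
```

>>> send_rows --commands '[{"translation":[0,0,0],"twist":[0,0,0]},{"translation":[0,0,0],"twist":[0,0,0]},{"translation":[0,0,0],"twist":[0,0,0]},{"translation":[0,0,0],"twist":[0,0,0]},{"translation":[0,0,0],"twist":[0,0,0]},{"translation":[0,0,0.1],"twist":[0,0,0]},{"translation":[0,0,0.25],"twist":[0,0,0]},{"translation":[0,0,0.5],"twist":[0,0,0]},{"translation":[0,0,0.75],"twist":[0,0,0]},{"translation":[0,0,1],"twist":[0,0,0]}]' --grip -0.2

```text
t: 25.5
ee_pos: [468.0, -316.0, 160.8]
orientation: [2.909, 1.184, 0.001]
ft_force: [-0.2, -0.1, -0.6]
width: 52.8
```

>>> send_rows --commands '[{"translation":[0,0.2,0.4],"twist":[0,0,0.2]},{"translation":[0.04,0.5,0.6],"twist":[0,0,0.4]},{"translation":[0.04,1,0.6],"twist":[0,0,0.797]},{"translation":[0.04,1,0.6],"twist":[0,0,0.797]},{"translation":[0.04,1,0.6],"twist":[0,0,0.797]},{"translation":[0.04,1,0.6],"twist":[0,0,0.797]},{"translation":[0.04,1,0.6],"twist":[0,0,0.797]},{"translation":[0.04,1,0.6],"twist":[0,0,0.797]},{"translation":[0.04,1,0.6],"twist":[0,0,0.797]},{"translation":[0.04,1,0.6],"twist":[0,0,0.797]}]'

```text
t: 26.5
ee_pos: [471.7, -216.3, 218.3]
orientation: [-2.618, -1.736, 0.0]
ft_force: [0.1, -0.6, -0.3]
width: 52.3
```

>>> send_rows --commands '[{"translation":[0,0.2,0],"twist":[0,0,0.2]},{"translation":[0.04,0.5,0],"twist":[0,0,0.4]},{"translation":[0.04,1,0],"twist":[0,0,0.797]},{"translation":[0.04,1,0],"twist":[0,0,0.797]},{"translation":[0.04,1,0],"twist":[0,0,0.797]},{"translation":[0.04,1,0],"twist":[0,0,0.797]},{"translation":[0.04,1,0],"twist":[0,0,0.797]},{"translation":[0.04,1,0],"twist":[0,0,0.797]},{"translation":[0.04,1,0],"twist":[0,0,0.797]},{"translation":[0.04,1,0],"twist":[0,0,0.797]}]'

```text
t: 27.5
ee_pos: [475.7, -116.3, 218.4]
orientation: [-2.223, -2.22, 0.0]
ft_force: [0.5, 0.1, 0.1]
width: 52.8
```

>>> send_rows --commands '[{"translation":[0,0.2,0],"twist":[0,0,0]},{"translation":[0.04,0.5,0],"twist":[0,0,0]},{"translation":[0.04,1,0],"twist":[0,0,0]},{"translation":[0.04,1,0],"twist":[0,0,0]},{"translation":[0.04,1,0],"twist":[0,0,0]},{"translation":[0.04,1,0],"twist":[0,0,0]},{"translation":[0.04,1,0],"twist":[0,0,0]},{"translation":[0.04,1,0],"twist":[0,0,0]},{"translation":[0.04,1,0],"twist":[0,0,0]},{"translation":[0.04,1,0],"twist":[0,0,0]}]'

```text
t: 28.5
ee_pos: [479.8, -16.4, 218.5]
orientation: [-2.223, -2.22, 0.0]
ft_force: [0.9, 0.8, -0.2]
width: 52.5
```

>>> send_rows --commands '[{"translation":[0,0.2,0],"twist":[0,0,0]},{"translation":[0.04,0.5,0],"twist":[0,0,0]},{"translation":[0.04,1,0],"twist":[0,0,0]},{"translation":[0.04,1,0],"twist":[0,0,0]},{"translation":[0.04,1,0],"twist":[0,0,0]},{"translation":[0.04,1,0],"twist":[0,0,0]},{"translation":[0.04,1,0],"twist":[0,0,0]},{"translation":[0.04,1,0],"twist":[0,0,0]},{"translation":[0.04,1,0],"twist":[0,0,0]},{"translation":[0.04,1,0],"twist":[0,0,0]}]'

```text
t: 29.5
ee_pos: [483.8, 83.6, 218.5]
orientation: [-2.223, -2.22, -0.0]
ft_force: [-0.5, -0.1, -1.1]
width: 52.5
```

>>> send_rows --commands '[{"translation":[0,0.2,0],"twist":[0,0,0]},{"translation":[0.04,0.5,0],"twist":[0,0,0]},{"translation":[0.04,1,0],"twist":[0,0,0]},{"translation":[0.04,1,0],"twist":[0,0,0]},{"translation":[0.04,1,0],"twist":[0,0,0]},{"translation":[0.04,1,0],"twist":[0,0,0]},{"translation":[0.04,1,0],"twist":[0,0,0]},{"translation":[0.04,1,0],"twist":[0,0,0]},{"translation":[0.04,1,0],"twist":[0,0,0]},{"translation":[0.04,1,0],"twist":[0,0,0]}]'

```text
t: 30.5
ee_pos: [487.9, 183.6, 218.5]
orientation: [2.223, 2.22, 0.0]
ft_force: [0.6, -0.6, 0.5]
width: 52.4
```

```bash
cat >> m.py <<'E'
def nests(ds=('top','scene')):
    for n in ds:
        d=grab(n)
        m=cv2.inRange(cv2.cvtColor(d['img'],cv2.COLOR_RGB2HSV),(0,60,0),(30,255,100))
        cs,_=cv2.findContours(m,cv2.RETR_EXTERNAL,cv2.CHAIN_APPROX_NONE)
        for c in cs:
            (u,v),r=cv2.minEnclosingCircle(c);w=ray(d,u,v,15)
            if 4<r<12 and 250<w[0]<750 and 100<w[1]<550: print(n,np.round((u,v,r),1),w.round(1))
E
python3 -c "
from m import *
st();nests()"
```

```text
t 30.5 ee [487.9 183.6 218.5] psi -0.001 q6 0.338 F [ 0.6 -0.6  0.5] M [-0.02 -0.09  0.02] w 52.4
top [211. 286.   8.] [481.  264.2  15. ]
top [186.  284.    5.4] [487.3 328.6  15. ]
top [217. 284.   6.] [485.9 248.9  15. ]
scene [433.  364.    8.5] [556.1 369.4  15. ]
scene [401.  340.    7.8] [559.3 288.1  15. ]
scene [438.2 336.8   7.9] [493.7 330.1  15. ]
```

>>> send_rows --commands '[{"translation":[0.05,0.3,0],"twist":[0,0,0]},{"translation":[0.05,0.6,0],"twist":[0,0,0]},{"translation":[0.05,1,0],"twist":[0,0,0]},{"translation":[0.05,1,0],"twist":[0,0,0]},{"translation":[0.05,1,0],"twist":[0,0,0]},{"translation":[0.05,1,0],"twist":[0,0,0]},{"translation":[0.05,1,0],"twist":[0,0,0]},{"translation":[0.05,1,0],"twist":[0,0,0]},{"translation":[0.05,1,0],"twist":[0,0,0]},{"translation":[0.05,1,0],"twist":[0,0,0]}]'

```text
t: 31.6
ee_pos: [492.9, 283.7, 218.6]
orientation: [2.223, 2.22, 0.0]
ft_force: [0.1, -0.7, -0.5]
width: 52.3
```

>>> send_rows --commands '[{"translation":[0,0.2,0],"twist":[0,0,0]},{"translation":[0,0.47,0],"twist":[0,0,0]},{"translation":[0,0.47,-0.2],"twist":[0,0,0]},{"translation":[0,0.47,-0.5],"twist":[0,0,0]},{"translation":[0,0.47,-0.8],"twist":[0,0,0]},{"translation":[0,0.47,-0.95],"twist":[0,0,0]},{"translation":[0,0.47,-0.95],"twist":[0,0,0]},{"translation":[0,0.47,-0.95],"twist":[0,0,0]},{"translation":[0,0.47,-0.95],"twist":[0,0,0]},{"translation":[0,0.47,-0.95],"twist":[0,0,0]}]'

```text
t: 32.6
ee_pos: [493.6, 331.5, 124.9]
orientation: [2.222, 2.22, 0.004]
ft_force: [0.3, -0.5, -0.2]
width: 52.7
```

>>> send_rows --commands '[{"translation":[0,0,-0.2],"twist":[0,0,0]},{"translation":[0,0,-0.4],"twist":[0,0,0]},{"translation":[0,0,-0.5],"twist":[0,0,0]},{"translation":[0,0,-0.6],"twist":[0,0,0]},{"translation":[0,0,-0.7],"twist":[0,0,0]},{"translation":[0,0,-0.8],"twist":[0,0,0]},{"translation":[0,0,-0.9],"twist":[0,0,0]},{"translation":[0,0,-0.96],"twist":[0,0,0]},{"translation":[0,0,-0.96],"twist":[0,0,0]},{"translation":[0,0,-0.96],"twist":[0,0,0]}]'

```text
t: 33.6
ee_pos: [492.9, 331.1, 27.5]
orientation: [-2.222, -2.221, 0.0]
ft_force: [-0.4, -0.7, 1.0]
width: 52.6
```

>>> send_rows --commands '[{"translation":[0,0,0],"twist":[0,0,0]},{"translation":[0,0,0],"twist":[0,0,0]},{"translation":[0,0,0],"twist":[0,0,0]},{"translation":[0,0,0],"twist":[0,0,0]},{"translation":[0,0,0],"twist":[0,0,0]},{"translation":[0,0,0],"twist":[0,0,0]},{"translation":[0,0,0.05],"twist":[0,0,0]},{"translation":[0,0,0.3],"twist":[0,0,0]},{"translation":[0,0,0.6],"twist":[0,0,0]},{"translation":[0,0,1],"twist":[0,0,0]}]' --grip 1

```text
t: 34.6
ee_pos: [491.7, 330.4, 127.2]
orientation: [-2.221, -2.22, 0.005]
ft_force: [0.1, -0.5, -0.6]
width: 28.2
```

```bash
python3 -c "
from m import *
st();nests(('scene',))"
```

```text
t 34.6 ee [491.7 330.4 127.2] psi -0.001 q6 0.572 F [ 0.1 -0.5 -0.6] M [-0.08 -0.09 -0.06] w 28.2
scene [433.1 364.4   8.3] [556.6 370.1  15. ]
scene [401.4 340.    7.5] [558.8 288.6  15. ]
```

>>> send_rows --commands '[{"translation":[0,0,0.3],"twist":[0,0,0]},{"translation":[0.05,-0.1,0.48],"twist":[0,0,0]},{"translation":[0.1,-0.3,0.48],"twist":[0,0,0]},{"translation":[0.2,-0.6,0.48],"twist":[0,0,0]},{"translation":[0.323,-0.853,0.48],"twist":[0,0,0]},{"translation":[0.323,-0.853,0.48],"twist":[0,0,0]},{"translation":[0.323,-0.853,0.48],"twist":[0,0,0]},{"translation":[0.323,-0.853,0.48],"twist":[0,0,0]},{"translation":[0.323,-0.853,0.48],"twist":[0,0,0]},{"translation":[0.323,-0.853,0.48],"twist":[0,0,0]}]'

```text
t: 35.65
ee_pos: [524.7, 246.6, 175.4]
orientation: [-2.221, -2.222, 0.0]
ft_force: [-0.4, 0.9, -1.1]
width: 28.1
```

>>> send_rows --commands '[{"translation":[0.1,-0.25,0],"twist":[0,0,0]},{"translation":[0.2,-0.5,0],"twist":[0,0,0]},{"translation":[0.3,-0.7,0],"twist":[0,0,0]},{"translation":[0.323,-0.853,0],"twist":[0,0,0]},{"translation":[0.323,-0.853,0],"twist":[0,0,0]},{"translation":[0.323,-0.853,0],"twist":[0,0,0]},{"translation":[0.323,-0.853,0],"twist":[0,0,0]},{"translation":[0.323,-0.853,0],"twist":[0,0,0]},{"translation":[0.323,-0.853,0],"twist":[0,0,0]},{"translation":[0.323,-0.853,0],"twist":[0,0,0]}]'

```text
t: 36.65
ee_pos: [557.3, 160.9, 175.5]
orientation: [-2.221, -2.222, 0.0]
ft_force: [-0.0, -0.1, -0.8]
width: 28.3
```

>>> send_rows --commands '[{"translation":[0.1,-0.25,0],"twist":[0,0,0]},{"translation":[0.2,-0.5,0],"twist":[0,0,0]},{"translation":[0.3,-0.7,0],"twist":[0,0,0]},{"translation":[0.323,-0.853,0],"twist":[0,0,0]},{"translation":[0.323,-0.853,0],"twist":[0,0,0]},{"translation":[0.323,-0.853,0],"twist":[0,0,0]},{"translation":[0.323,-0.853,0],"twist":[0,0,0]},{"translation":[0.323,-0.853,-0.1],"twist":[0,0,0]},{"translation":[0.323,-0.853,-0.15],"twist":[0,0,0]},{"translation":[0.323,-0.853,-0.15],"twist":[0,0,0]}]'

```text
t: 37.65
ee_pos: [588.7, 75.6, 159.2]
orientation: [-2.22, -2.221, 0.003]
ft_force: [-0.6, -1.5, -0.3]
width: 28.3
```

>>> send_rows --commands '[{"translation":[0,0,0],"twist":[0,0,0]},{"translation":[0,0,0],"twist":[0,0,0]},{"translation":[0,0,0],"twist":[0,0,0]},{"translation":[0,0,0],"twist":[0,0,0]},{"translation":[0,0,0],"twist":[0,0,0]},{"translation":[0,0,0.1],"twist":[0,0,0]},{"translation":[0,0,0.2],"twist":[0,0,0]},{"translation":[0,0,0.4],"twist":[0,0,0]},{"translation":[0,0,0.4],"twist":[0,0,0]},{"translation":[0,0,0.4],"twist":[0,0,0]}]' --grip -0.2

```text
t: 38.65
ee_pos: [590.1, 75.2, 201.2]
orientation: [2.221, 2.22, 0.002]
ft_force: [0.1, 0.3, -0.2]
width: 52.9
```

>>> send_rows --commands '[{"translation":[-0.05,0.25,0],"twist":[0,0,0]},{"translation":[-0.1,0.5,0],"twist":[0,0,0]},{"translation":[-0.16,0.8,0],"twist":[0,0,0]},{"translation":[-0.16,1,0],"twist":[0,0,0]},{"translation":[-0.16,1,0],"twist":[0,0,0]},{"translation":[-0.16,1,0],"twist":[0,0,0]},{"translation":[-0.16,1,0],"twist":[0,0,0]},{"translation":[-0.16,1,0],"twist":[0,0,0]},{"translation":[-0.16,1,0],"twist":[0,0,0]},{"translation":[-0.16,1,0],"twist":[0,0,0]}]'

```text
t: 39.65
ee_pos: [573.8, 174.7, 200.5]
orientation: [2.223, 2.22, -0.0]
ft_force: [-0.3, -0.2, -0.9]
width: 52.9
```

```bash
python3 -c "
from m import *
st();nests()
d=grab('top')
print('rim',proj(d,(589.5,75,135)))
a=d['img'][150:330,140:360];cv2.imwrite('pics/c5.png',cv2.resize(a,(733,600),interpolation=cv2.INTER_CUBIC)[:,:,::-1])"
```

```text
t 39.65 ee [573.8 174.7 200.5] psi -0.001 q6 0.277 F [-0.3 -0.2 -0.9] M [-0.05 -0.11 -0.03] w 52.9
scene [432.9 363.8   8.3] [555.8 369.   15. ]
scene [401.1 340.    7.7] [559.1 288.2  15. ]
rim [281.03971742 234.04190789]
```

View pics/c5.png

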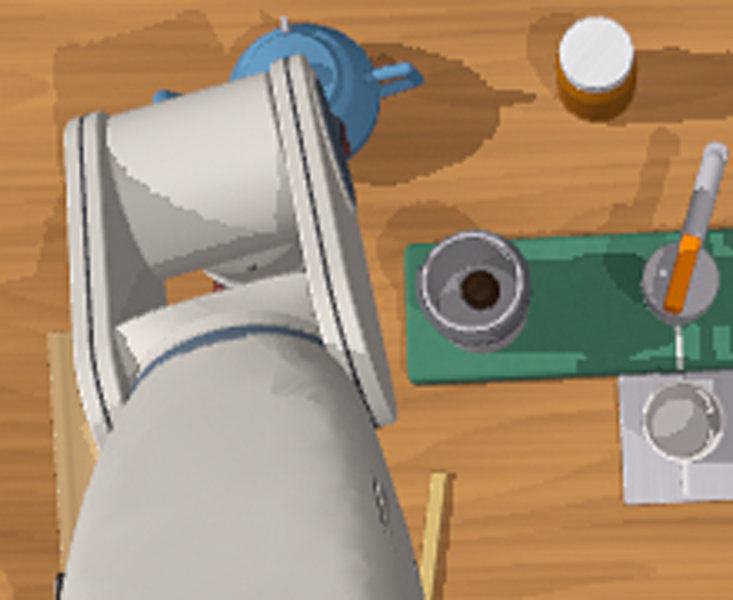

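The nest is in the hopper, with the dark disc at about (481,290) in the crop. Next is nest B.

>>> send_rows --commands '[{"translation":[-0.05,0.3,0],"twist":[0,0,0]},{"translation":[-0.1,0.6,0],"twist":[0,0,0]},{"translation":[-0.157,0.9,0],"twist":[0,0,0]},{"translation":[-0.157,0.9,0],"twist":[0,0,0]},{"translation":[-0.157,0.9,0],"twist":[0,0,0]},{"translation":[-0.157,0.9,0],"twist":[0,0,0]},{"translation":[-0.157,0.9,0],"twist":[0,0,0]},{"translation":[-0.157,0.9,0],"twist":[0,0,0]},{"translation":[-0.157,0.9,0],"twist":[0,0,0]},{"translation":[-0.157,0.9,0],"twist":[0,0,0]}]'

```text
t: 40.8
ee_pos: [558.1, 264.9, 200.5]
orientation: [2.223, 2.22, 0.0]
ft_force: [-0.3, 0.3, 0.1]
width: 52.2
```

>>> send_rows --commands '[{"translation":[0,0.236,0],"twist":[0,0,0]},{"translation":[0,0.236,-0.1],"twist":[0,0,0]},{"translation":[0,0.236,-0.3],"twist":[0,0,0]},{"translation":[0,0.236,-0.5],"twist":[0,0,0]},{"translation":[0,0.236,-0.7],"twist":[0,0,0]},{"translation":[0,0.236,-0.95],"twist":[0,0,0]},{"translation":[0,0.236,-0.95],"twist":[0,0,0]},{"translation":[0,0.236,-0.95],"twist":[0,0,0]},{"translation":[0,0.236,-0.95],"twist":[0,0,0]},{"translation":[0,0.236,-0.95],"twist":[0,0,0]}]'

```text
t: 41.8
ee_pos: [558.7, 289.1, 106.8]
orientation: [2.221, 2.22, 0.003]
ft_force: [0.3, 0.1, 0.3]
width: 52.5
```

```bash
python3 -c "
from m import *
st();nests(('scene',))"
```

```text
t 41.8 ee [558.7 289.1 106.8] psi -0.0 q6 0.459 F [0.3 0.1 0.3] M [-0.11 -0.04 -0.03] w 52.5
scene [433.  364.3   8.3] [556.7 370.   15. ]
scene [401.4 340.    7.5] [558.8 288.6  15. ]
scene [419.5 281.5   5.7] [395.8 193.1  15. ]
scene [447.  268.3   8. ] [309.6 202.7  15. ]
scene [416.1 266.7  10.3] [362.3 152.8  15. ]
scene [439.  259.    6.7] [297.6 168.4  15. ]
scene [400.  258.5   7.8] [369.8 107.9  15. ]
scene [435.  251.    8.6] [281.1 142.1  15. ]
```

>>> send_rows --commands '[{"translation":[0,0,-0.15],"twist":[0,0,0]},{"translation":[0,0,-0.3],"twist":[0,0,0]},{"translation":[0,0,-0.4],"twist":[0,0,0]},{"translation":[0,0,-0.5],"twist":[0,0,0]},{"translation":[0,0,-0.6],"twist":[0,0,0]},{"translation":[0,0,-0.7],"twist":[0,0,0]},{"translation":[0,0,-0.75],"twist":[0,0,0]},{"translation":[0,0,-0.78],"twist":[0,0,0]},{"translation":[0,0,-0.78],"twist":[0,0,0]},{"translation":[0,0,-0.78],"twist":[0,0,0]}]'

```text
t: 42.85
ee_pos: [558.2, 288.9, 27.8]
orientation: [2.222, 2.221, 0.001]
ft_force: [-0.3, -0.7, -1.1]
width: 52.5
```

>>> send_rows --commands '[{"translation":[0,0,0],"twist":[0,0,0]},{"translation":[0,0,0],"twist":[0,0,0]},{"translation":[0,0,0],"twist":[0,0,0]},{"translation":[0,0,0],"twist":[0,0,0]},{"translation":[0,0,0],"twist":[0,0,0]},{"translation":[0,0,0],"twist":[0,0,0]},{"translation":[0,0,0.05],"twist":[0,0,0]},{"translation":[0,0,0.3],"twist":[0,0,0]},{"translation":[0,0,0.6],"twist":[0,0,0]},{"translation":[0,0,1],"twist":[0,0,0]}]' --grip 1

```text
t: 43.85
ee_pos: [556.8, 288.2, 127.2]
orientation: [-2.221, -2.22, 0.005]
ft_force: [0.3, -0.0, 0.1]
width: 28.4
```

>>> send_rows --commands '[{"translation":[0,0,0.3],"twist":[0,0,0]},{"translation":[0,0,0.48],"twist":[0,0,0]},{"translation":[0.05,-0.3,0.48],"twist":[0,0,0]},{"translation":[0.08,-0.6,0.48],"twist":[0,0,0]},{"translation":[0.106,-0.712,0.48],"twist":[0,0,0]},{"translation":[0.106,-0.712,0.48],"twist":[0,0,0]},{"translation":[0.106,-0.712,0.48],"twist":[0,0,0]},{"translation":[0.106,-0.712,0.48],"twist":[0,0,0]},{"translation":[0.106,-0.712,0.48],"twist":[0,0,0]},{"translation":[0.106,-0.712,0.48],"twist":[0,0,0]}]'

```text
t: 44.85
ee_pos: [568.4, 218.3, 175.4]
orientation: [-2.221, -2.222, 0.0]
ft_force: [1.2, -0.1, -0.2]
width: 28.7
```

>>> send_rows --commands '[{"translation":[0.03,-0.25,0],"twist":[0,0,0]},{"translation":[0.06,-0.5,0],"twist":[0,0,0]},{"translation":[0.106,-0.712,0],"twist":[0,0,0]},{"translation":[0.106,-0.712,0],"twist":[0,0,0]},{"translation":[0.106,-0.712,0],"twist":[0,0,0]},{"translation":[0.106,-0.712,0],"twist":[0,0,0]},{"translation":[0.106,-0.712,0],"twist":[0,0,0]},{"translation":[0.106,-0.712,0],"twist":[0,0,0]},{"translation":[0.106,-0.712,0],"twist":[0,0,0]},{"translation":[0.106,-0.712,0],"twist":[0,0,0]}]'

```text
t: 45.85
ee_pos: [579.1, 146.7, 175.5]
orientation: [-2.222, -2.221, 0.0]
ft_force: [-0.1, -0.2, -0.0]
width: 28.5
```

>>> send_rows --commands '[{"translation":[0.03,-0.25,0],"twist":[0,0,0]},{"translation":[0.06,-0.5,0],"twist":[0,0,0]},{"translation":[0.106,-0.712,0],"twist":[0,0,0]},{"translation":[0.106,-0.712,0],"twist":[0,0,0]},{"translation":[0.106,-0.712,0],"twist":[0,0,0]},{"translation":[0.106,-0.712,0],"twist":[0,0,0]},{"translation":[0.106,-0.712,-0.1],"twist":[0,0,0]},{"translation":[0.106,-0.712,-0.15],"twist":[0,0,0]},{"translation":[0.106,-0.712,-0.15],"twist":[0,0,0]},{"translation":[0.106,-0.712,-0.15],"twist":[0,0,0]}]'

```text
t: 46.85
ee_pos: [589.5, 75.5, 160.0]
orientation: [-2.221, -2.221, 0.001]
ft_force: [0.5, 1.2, -0.2]
width: 28.6
```

>>> send_rows --commands '[{"translation":[0,0,0],"twist":[0,0,0]},{"translation":[0,0,0],"twist":[0,0,0]},{"translation":[0,0,0],"twist":[0,0,0]},{"translation":[0,0,0],"twist":[0,0,0]},{"translation":[0,0,0],"twist":[0,0,0]},{"translation":[0,0,0.1],"twist":[0,0,0]},{"translation":[0,0,0.2],"twist":[0,0,0]},{"translation":[0,0,0.4],"twist":[0,0,0]},{"translation":[0,0,0.4],"twist":[0,0,0]},{"translation":[0,0,0.4],"twist":[0,0,0]}]' --grip -0.2

```text
t: 47.85
ee_pos: [590.2, 75.3, 201.2]
orientation: [2.221, 2.22, 0.002]
ft_force: [0.5, 0.2, -0.1]
width: 52.4
```

>>> send_rows --commands '[{"translation":[-0.03,0.25,0],"twist":[0,0,0]},{"translation":[-0.06,0.5,0],"twist":[0,0,0]},{"translation":[-0.12,0.8,0],"twist":[0,0,0]},{"translation":[-0.12,1,0],"twist":[0,0,0]},{"translation":[-0.12,1,0],"twist":[0,0,0]},{"translation":[-0.12,1,0],"twist":[0,0,0]},{"translation":[-0.12,1,0],"twist":[0,0,0]},{"translation":[-0.12,1,0],"twist":[0,0,0]},{"translation":[-0.12,1,0],"twist":[0,0,0]},{"translation":[-0.12,1,0],"twist":[0,0,0]}]'

```text
t: 48.85
ee_pos: [577.9, 174.6, 200.5]
orientation: [2.223, 2.22, 0.0]
ft_force: [-0.0, -0.4, 0.8]
width: 52.3
```

```bash
python3 -c "
from m import *
st();nests(('scene',))
d=grab('top');cv2.imwrite('pics/c6t.png',d['img'][:,:,::-1])
a=d['img'][150:330,140:360];cv2.imwrite('pics/c6.png',cv2.resize(a,(733,600),interpolation=cv2.INTER_CUBIC)[:,:,::-1])"
```

```text
t 48.85 ee [577.9 174.6 200.5] psi -0.001 q6 0.275 F [-0.  -0.4  0.8] M [-0.03 -0.09 -0.  ] w 52.3
scene [432.9 363.8   8.3] [555.8 369.   15. ]
```

View pics/c6.png

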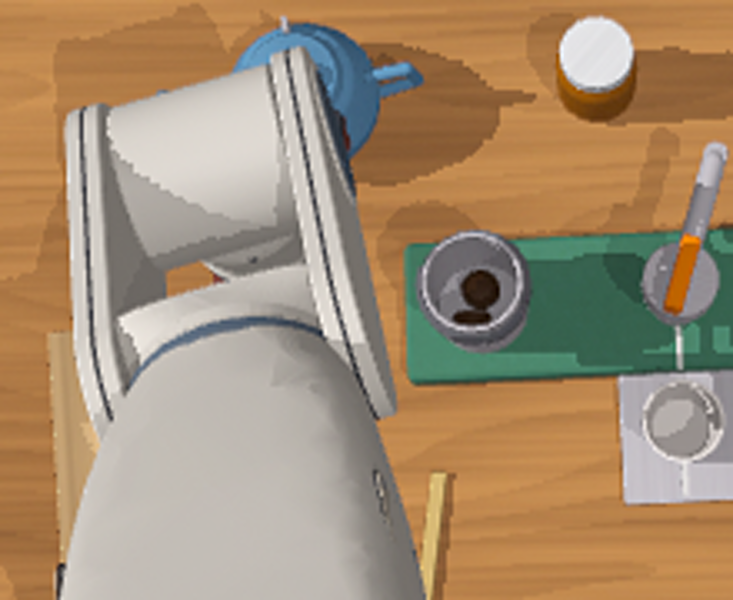

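Two nests are in. I go to nest A and look again at the hover.

>>> send_rows --commands '[{"translation":[-0.05,0.3,0],"twist":[0,0,0]},{"translation":[-0.1,0.6,0],"twist":[0,0,0]},{"translation":[-0.22,1,0],"twist":[0,0,0]},{"translation":[-0.22,1,0],"twist":[0,0,0]},{"translation":[-0.22,1,0],"twist":[0,0,0]},{"translation":[-0.22,1,0],"twist":[0,0,0]},{"translation":[-0.22,1,0],"twist":[0,0,0]},{"translation":[-0.22,1,0],"twist":[0,0,0]},{"translation":[-0.22,1,0],"twist":[0,0,0]},{"translation":[-0.22,1,0],"twist":[0,0,0]}]'

```text
t: 49.95
ee_pos: [556.0, 274.8, 200.5]
orientation: [-2.223, -2.22, -0.0]
ft_force: [0.5, 1.0, -0.2]
width: 52.5
```

>>> send_rows --commands '[{"translation":[0,0.3,0],"twist":[0,0,0]},{"translation":[0,0.6,0],"twist":[0,0,0]},{"translation":[0,0.95,0],"twist":[0,0,0]},{"translation":[0,0.95,-0.3],"twist":[0,0,0]},{"translation":[0,0.95,-0.6],"twist":[0,0,0]},{"translation":[0,0.95,-0.95],"twist":[0,0,0]},{"translation":[0,0.95,-0.95],"twist":[0,0,0]},{"translation":[0,0.95,-0.95],"twist":[0,0,0]},{"translation":[0,0.95,-0.95],"twist":[0,0,0]},{"translation":[0,0.95,-0.95],"twist":[0,0,0]}]'

```text
t: 50.95
ee_pos: [557.0, 370.8, 107.7]
orientation: [2.222, 2.22, 0.005]
ft_force: [0.0, 1.0, -0.1]
width: 52.3
```

```bash
python3 -c "
from m import *
st();nests(('scene',))"
```

```text
t 50.95 ee [557.  370.8 107.7] psi -0.001 q6 0.57 F [ 0.   1.  -0.1] M [-0.01 -0.07 -0.02] w 52.3
scene [433.2 364.4   8.2] [556.6 370.2  15. ]
scene [456.  324.   10.4] [436.6 330.3  15. ]
scene [457.  306.5   5.6] [393.4 298.7  15. ]
scene [485.7 289.2   9.8] [298.6 304.4  15. ]
scene [452.5 289.7  11.5] [358.6 258.4  15. ]
scene [435.5 281.    9.1] [365.7 215.1  15. ]
scene [477.5 278.   10.6] [281.7 269.5  15. ]
```

>>> send_rows --commands '[{"translation":[0,0,-0.15],"twist":[0,0,0]},{"translation":[0,0,-0.3],"twist":[0,0,0]},{"translation":[0,0,-0.4],"twist":[0,0,0]},{"translation":[0,0,-0.5],"twist":[0,0,0]},{"translation":[0,0,-0.6],"twist":[0,0,0]},{"translation":[0,0,-0.7],"twist":[0,0,0]},{"translation":[0,0,-0.75],"twist":[0,0,0]},{"translation":[0,0,-0.78],"twist":[0,0,0]},{"translation":[0,0,-0.78],"twist":[0,0,0]},{"translation":[0,0,-0.78],"twist":[0,0,0]}]'

```text
t: 52.0
ee_pos: [556.0, 370.4, 27.8]
orientation: [2.222, 2.221, 0.001]
ft_force: [-0.4, -0.1, -0.4]
width: 52.9
```

>>> send_rows --commands '[{"translation":[0,0,0],"twist":[0,0,0]},{"translation":[0,0,0],"twist":[0,0,0]},{"translation":[0,0,0],"twist":[0,0,0]},{"translation":[0,0,0],"twist":[0,0,0]},{"translation":[0,0,0],"twist":[0,0,0]},{"translation":[0,0,0],"twist":[0,0,0]},{"translation":[0,0,0.05],"twist":[0,0,0]},{"translation":[0,0,0.3],"twist":[0,0,0]},{"translation":[0,0,0.6],"twist":[0,0,0]},{"translation":[0,0,1],"twist":[0,0,0]}]' --grip 1

```text
t: 53.0
ee_pos: [554.7, 369.5, 127.0]
orientation: [-2.222, -2.22, 0.005]
ft_force: [-0.0, 1.5, -0.7]
width: 28.5
```

>>> send_rows --commands '[{"translation":[0,0,0.3],"twist":[0,0,0]},{"translation":[0,0,0.48],"twist":[0,0,0]},{"translation":[0.05,-0.3,0.48],"twist":[0,0,0]},{"translation":[0.08,-0.6,0.48],"twist":[0,0,0]},{"translation":[0.113,-0.983,0.48],"twist":[0,0,0]},{"translation":[0.113,-0.983,0.48],"twist":[0,0,0]},{"translation":[0.113,-0.983,0.48],"twist":[0,0,0]},{"translation":[0.113,-0.983,0.48],"twist":[0,0,0]},{"translation":[0.113,-0.983,0.48],"twist":[0,0,0]},{"translation":[0.113,-0.983,0.48],"twist":[0,0,0]}]'

```text
t: 54.0
ee_pos: [566.9, 272.9, 175.4]
orientation: [-2.221, -2.222, -0.0]
ft_force: [0.1, -0.4, 0.4]
width: 28.6
```

>>> send_rows --commands '[{"translation":[0.03,-0.25,0],"twist":[0,0,0]},{"translation":[0.06,-0.5,0],"twist":[0,0,0]},{"translation":[0.113,-0.8,0],"twist":[0,0,0]},{"translation":[0.113,-0.983,0],"twist":[0,0,0]},{"translation":[0.113,-0.983,0],"twist":[0,0,0]},{"translation":[0.113,-0.983,0],"twist":[0,0,0]},{"translation":[0.113,-0.983,0],"twist":[0,0,0]},{"translation":[0.113,-0.983,0],"twist":[0,0,0]},{"translation":[0.113,-0.983,0],"twist":[0,0,0]},{"translation":[0.113,-0.983,0],"twist":[0,0,0]}]'

```text
t: 55.0
ee_pos: [578.3, 174.1, 175.5]
orientation: [-2.221, -2.222, -0.0]
ft_force: [0.3, 0.0, -1.2]
width: 28.3
```

>>> send_rows --commands '[{"translation":[0.03,-0.25,0],"twist":[0,0,0]},{"translation":[0.06,-0.5,0],"twist":[0,0,0]},{"translation":[0.113,-0.8,0],"twist":[0,0,0]},{"translation":[0.113,-0.983,0],"twist":[0,0,0]},{"translation":[0.113,-0.983,0],"twist":[0,0,0]},{"translation":[0.113,-0.983,0],"twist":[0,0,0]},{"translation":[0.113,-0.983,-0.1],"twist":[0,0,0]},{"translation":[0.113,-0.983,-0.15],"twist":[0,0,0]},{"translation":[0.113,-0.983,-0.15],"twist":[0,0,0]},{"translation":[0.113,-0.983,-0.15],"twist":[0,0,0]}]'

```text
t: 56.0
ee_pos: [589.4, 75.8, 160.0]
orientation: [-2.221, -2.221, 0.001]
ft_force: [0.9, 0.2, -0.3]
width: 28.7
```

>>> send_rows --commands '[{"translation":[0,0,0],"twist":[0,0,0]},{"translation":[0,0,0],"twist":[0,0,0]},{"translation":[0,0,0],"twist":[0,0,0]},{"translation":[0,0,0],"twist":[0,0,0]},{"translation":[0,0,0],"twist":[0,0,0]},{"translation":[0,0,0.1],"twist":[0,0,0]},{"translation":[0,0,0.2],"twist":[0,0,0]},{"translation":[0,0,0.4],"twist":[0,0,0]},{"translation":[0,0,0.4],"twist":[0,0,0]},{"translation":[0,0,0.4],"twist":[0,0,0]}]' --grip -0.2

```text
t: 57.0
ee_pos: [590.1, 75.3, 201.2]
orientation: [2.221, 2.22, 0.002]
ft_force: [-0.2, -0.8, 0.2]
width: 52.8
```

>>> send_rows --commands '[{"translation":[0,-0.2,0],"twist":[0,0,0.25]},{"translation":[0.013,-0.4,0],"twist":[0,0,0.5]},{"translation":[0.013,-0.502,0],"twist":[0,0,0.861]},{"translation":[0.013,-0.502,0],"twist":[0,0,0.861]},{"translation":[0.013,-0.502,0],"twist":[0,0,0.861]},{"translation":[0.013,-0.502,0],"twist":[0,0,0.861]},{"translation":[0.013,-0.502,0],"twist":[0,0,0.861]},{"translation":[0.013,-0.502,0],"twist":[0,0,0.861]},{"translation":[0.013,-0.502,0],"twist":[0,0,0.861]},{"translation":[0.013,-0.502,0],"twist":[0,0,0.861]}]'

```text
t: 58.0
ee_pos: [591.0, 25.3, 200.5]
orientation: [1.696, 2.644, 0.0]
ft_force: [1.0, -0.4, 0.2]
width: 52.7
```

>>> send_rows --commands '[{"translation":[0,-0.2,0],"twist":[0,0,0.25]},{"translation":[0.013,-0.4,0],"twist":[0,0,0.5]},{"translation":[0.013,-0.502,0],"twist":[0,0,0.861]},{"translation":[0.013,-0.502,0],"twist":[0,0,0.861]},{"translation":[0.013,-0.502,0],"twist":[0,0,0.861]},{"translation":[0.013,-0.502,0],"twist":[0,0,0.861]},{"translation":[0.013,-0.502,0],"twist":[0,0,0.861]},{"translation":[0.013,-0.502,0],"twist":[0,0,0.861]},{"translation":[0.013,-0.502,0],"twist":[0,0,0.861]},{"translation":[0.013,-0.502,0],"twist":[0,0,0.861]}]'

```text
t: 59.0
ee_pos: [592.3, -25.0, 200.5]
orientation: [-1.092, -2.946, 0.0]
ft_force: [0.1, 0.2, 0.3]
width: 52.3
```

>>> send_rows --commands '[{"translation":[0,-0.2,0],"twist":[0,0,0.25]},{"translation":[0.013,-0.4,0],"twist":[0,0,0.5]},{"translation":[0.013,-0.502,0],"twist":[0,0,0.861]},{"translation":[0.013,-0.502,0],"twist":[0,0,0.861]},{"translation":[0.013,-0.502,0],"twist":[0,0,0.861]},{"translation":[0.013,-0.502,0],"twist":[0,0,0.861]},{"translation":[0.013,-0.502,0],"twist":[0,0,0.861]},{"translation":[0.013,-0.502,0],"twist":[0,0,0.861]},{"translation":[0.013,-0.502,0],"twist":[0,0,0.861]},{"translation":[0.013,-0.502,0],"twist":[0,0,0.861]}]'

```text
t: 60.0
ee_pos: [593.6, -75.2, 200.5]
orientation: [-0.438, -3.111, 0.0]
ft_force: [-0.3, -0.9, 0.2]
width: 52.8
```

```bash
python3 -c "
from m import *
st()
s=grab('scene','s7');d=grab('top')
c=np.hstack([cv2.resize(s['img'][170:330,220:380],(400,400)),cv2.resize(d['img'][150:330,140:320],(400,400))]);cv2.imwrite('pics/c7.png',c[:,:,::-1])"
```

```text
t 60.0 ee [593.6 -75.2 200.5] psi 1.291 q6 -1.437 F [-0.3 -0.9  0.2] M [ 0.1  -0.09 -0.06] w 52.8
```

View pics/c7.png

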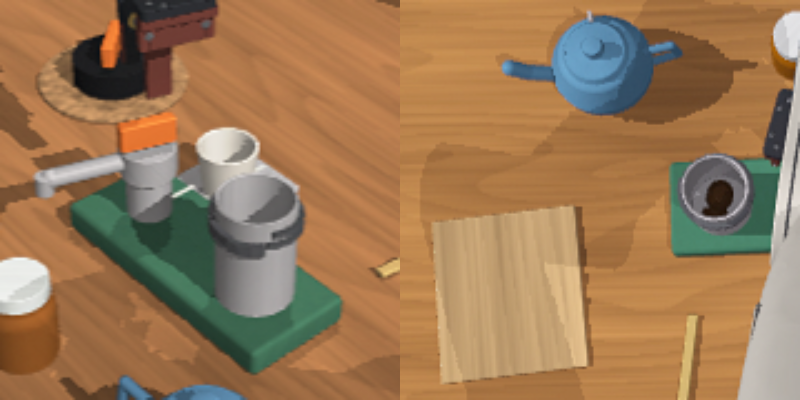

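The board is empty, the nests show inside the hopper at about (718,197), and the cap sits grip-up on the mat. I descend on the head bar.

>>> send_rows --commands '[{"translation":[0,0,-0.1],"twist":[0,0,0]},{"translation":[0,0,-0.2],"twist":[0,0,0]},{"translation":[0,0,-0.3],"twist":[0,0,0]},{"translation":[0,0,-0.4],"twist":[0,0,0]},{"translation":[0,0,-0.5],"twist":[0,0,0]},{"translation":[0,0,-0.6],"twist":[0,0,0]},{"translation":[0,0,-0.65],"twist":[0,0,0]},{"translation":[0,0,-0.7],"twist":[0,0,0]},{"translation":[0,0,-0.7],"twist":[0,0,0]},{"translation":[0,0,-0.7],"twist":[0,0,0]}]'

```text
t: 61.1
ee_pos: [593.8, -75.3, 130.7]
orientation: [0.438, 3.111, -0.0]
ft_force: [-0.1, -0.2, -0.3]
width: 52.4
```

>>> send_rows --commands '[{"translation":[0,0,0],"twist":[0,0,0]},{"translation":[0,0,0],"twist":[0,0,0]},{"translation":[0,0,0],"twist":[0,0,0]},{"translation":[0,0,0],"twist":[0,0,0]},{"translation":[0,0,0],"twist":[0,0,0]},{"translation":[0,0,0],"twist":[0,0,0]},{"translation":[0,0,0],"twist":[0,0,0]},{"translation":[0,0,0],"twist":[0,0,0]},{"translation":[0,0,0],"twist":[0,0,0]},{"translation":[0,0,0],"twist":[0,0,0]}]' --grip 1

```text
t: 62.1
ee_pos: [593.5, -75.6, 130.6]
orientation: [-0.438, -3.111, 0.001]
ft_force: [-1.6, -4.6, 2.4]
width: 13.5
```

```bash
python3 -c "
from m import *
st()"
```

```text
t 62.1 ee [593.5 -75.6 130.6] psi 1.291 q6 -1.437 F [-1.6 -4.6  2.4] M [-0.64  0.11 -0.07] w 13.5
```

>>> send_rows --commands '[{"translation":[0,0,0],"twist":[0,0,-0.1]},{"translation":[0,0,-0.001],"twist":[0,0,-0.2]},{"translation":[0,0,-0.001],"twist":[0,0,-0.3]},{"translation":[0,0,-0.002],"twist":[0,0,-0.4]},{"translation":[0,0,-0.002],"twist":[0,0,-0.5]},{"translation":[0,0,-0.003],"twist":[0,0,-0.6]},{"translation":[0,0,-0.003],"twist":[0,0,-0.7]},{"translation":[0,0,-0.004],"twist":[0,0,-0.8]},{"translation":[0,0,-0.004],"twist":[0,0,-0.9]},{"translation":[0,0,-0.004],"twist":[0,0,-0.943]}]'

```text
t: 63.1
ee_pos: [593.8, -75.1, 130.2]
orientation: [1.154, 2.921, 0.0]
ft_force: [0.3, -0.9, 1.8]
width: 13.8
```

```bash
python3 -c "
from m import *
st()"
```

```text
t 63.1 ee [593.8 -75.1 130.2] psi 0.818 q6 -0.964 F [ 0.3 -0.9  1.8] M [-0.2  -0.04  0.11] w 13.8
```

>>> send_rows --commands '[{"translation":[0,0,0],"twist":[0,0,-0.1]},{"translation":[0,0,-0.001],"twist":[0,0,-0.2]},{"translation":[0,0,-0.001],"twist":[0,0,-0.3]},{"translation":[0,0,-0.002],"twist":[0,0,-0.4]},{"translation":[0,0,-0.002],"twist":[0,0,-0.5]},{"translation":[0,0,-0.003],"twist":[0,0,-0.6]},{"translation":[0,0,-0.003],"twist":[0,0,-0.7]},{"translation":[0,0,-0.004],"twist":[0,0,-0.8]},{"translation":[0,0,-0.004],"twist":[0,0,-0.9]},{"translation":[0,0,-0.004],"twist":[0,0,-0.943]}]'

```text
t: 64.1
ee_pos: [594.2, -74.9, 129.8]
orientation: [1.804, 2.571, 0.002]
ft_force: [1.3, 1.8, 0.4]
width: 13.8
```

>>> send_rows --commands '[{"translation":[0,0,0],"twist":[0,0,-0.1]},{"translation":[0,0,-0.001],"twist":[0,0,-0.2]},{"translation":[0,0,-0.001],"twist":[0,0,-0.3]},{"translation":[0,0,-0.002],"twist":[0,0,-0.4]},{"translation":[0,0,-0.002],"twist":[0,0,-0.5]},{"translation":[0,0,-0.003],"twist":[0,0,-0.6]},{"translation":[0,0,-0.003],"twist":[0,0,-0.7]},{"translation":[0,0,-0.004],"twist":[0,0,-0.8]},{"translation":[0,0,-0.004],"twist":[0,0,-0.9]},{"translation":[0,0,-0.004],"twist":[0,0,-0.943]}]'

```text
t: 65.1
ee_pos: [594.7, -74.9, 129.4]
orientation: [2.354, 2.079, 0.003]
ft_force: [5.2, 2.3, -1.8]
width: 13.9
```

>>> send_rows --commands '[{"translation":[0,0,0],"twist":[0,0,-0.1]},{"translation":[0,0,-0.001],"twist":[0,0,-0.2]},{"translation":[0,0,-0.001],"twist":[0,0,-0.3]},{"translation":[0,0,-0.002],"twist":[0,0,-0.4]},{"translation":[0,0,-0.002],"twist":[0,0,-0.5]},{"translation":[0,0,-0.003],"twist":[0,0,-0.6]},{"translation":[0,0,-0.003],"twist":[0,0,-0.7]},{"translation":[0,0,-0.004],"twist":[0,0,-0.8]},{"translation":[0,0,-0.004],"twist":[0,0,-0.9]},{"translation":[0,0,-0.004],"twist":[0,0,-0.943]}]'

```text
t: 66.1
ee_pos: [595.2, -75.0, 129.1]
orientation: [2.774, 1.471, 0.005]
ft_force: [7.5, 1.2, -2.2]
width: 14.0
```

>>> send_rows --commands '[{"translation":[0,0,0],"twist":[0,0,-0.1]},{"translation":[0,0,-0.001],"twist":[0,0,-0.2]},{"translation":[0,0,-0.001],"twist":[0,0,-0.3]},{"translation":[0,0,-0.002],"twist":[0,0,-0.4]},{"translation":[0,0,-0.002],"twist":[0,0,-0.5]},{"translation":[0,0,-0.003],"twist":[0,0,-0.6]},{"translation":[0,0,-0.003],"twist":[0,0,-0.7]},{"translation":[0,0,-0.004],"twist":[0,0,-0.8]},{"translation":[0,0,-0.004],"twist":[0,0,-0.9]},{"translation":[0,0,-0.004],"twist":[0,0,-0.943]}]'

```text
t: 67.1
ee_pos: [595.6, -75.4, 128.7]
orientation: [3.041, 0.783, 0.006]
ft_force: [8.2, -0.0, -4.1]
width: 13.7
```

>>> send_rows --commands '[{"translation":[0,0,0],"twist":[0,0,-0.1]},{"translation":[0,0,-0.001],"twist":[0,0,-0.2]},{"translation":[0,0,-0.001],"twist":[0,0,-0.3]},{"translation":[0,0,-0.002],"twist":[0,0,-0.4]},{"translation":[0,0,-0.002],"twist":[0,0,-0.5]},{"translation":[0,0,-0.003],"twist":[0,0,-0.6]},{"translation":[0,0,-0.003],"twist":[0,0,-0.7]},{"translation":[0,0,-0.004],"twist":[0,0,-0.8]},{"translation":[0,0,-0.004],"twist":[0,0,-0.943]},{"translation":[0,0,-0.004],"twist":[0,0,-0.943]}]'

```text
t: 68.1
ee_pos: [595.7, -75.9, 128.3]
orientation: [3.14, 0.05, 0.007]
ft_force: [8.8, -2.7, -4.5]
width: 13.1
```

```bash
python3 -c "
from m import *
st()"
```

```text
t 68.1 ee [595.7 -75.9 128.3] psi -1.539 q6 1.393 F [ 8.8 -2.7 -4.5] M [-0.43 -1.13 -0.07] w 13.1
```

>>> send_rows --commands '[{"translation":[0,0,0],"twist":[0,0,0]},{"translation":[0,0,0],"twist":[0,0,0]},{"translation":[0,0,0],"twist":[0,0,0]},{"translation":[0,0,0],"twist":[0,0,0]},{"translation":[0,0,0],"twist":[0,0,0]},{"translation":[0,0,0.1],"twist":[0,0,0]},{"translation":[0,0,0.3],"twist":[0,0,0]},{"translation":[0,0,0.6],"twist":[0,0,0]},{"translation":[0,0,1],"twist":[0,0,0]},{"translation":[0,0,1],"twist":[0,0,0]}]' --grip -0.2

```text
t: 69.1
ee_pos: [596.8, -75.7, 234.3]
orientation: [3.14, 0.052, 0.015]
ft_force: [-0.1, -0.3, 0.5]
width: 52.7
```

>>> send_rows --commands '[{"translation":[-0.2,0.3,0],"twist":[0,0,0.3]},{"translation":[-0.4,0.6,0],"twist":[0,0,0.6]},{"translation":[-0.5,1,0],"twist":[0,0,0.6]},{"translation":[-0.5,1,0],"twist":[0,0,0.6]},{"translation":[-0.5,1,0],"twist":[0,0,0.6]},{"translation":[-0.5,1,0],"twist":[0,0,0.6]},{"translation":[-0.5,1,0],"twist":[0,0,0.6]},{"translation":[-0.5,1,0],"twist":[0,0,0.6]},{"translation":[-0.5,1,0],"twist":[0,0,0.6]},{"translation":[-0.5,1,0],"twist":[0,0,0.6]}]'

```text
t: 70.1
ee_pos: [543.7, 24.3, 228.0]
orientation: [-3.098, -0.519, 0.0]
ft_force: [0.4, -0.4, 0.5]
width: 52.9
```

>>> send_rows --commands '[{"translation":[-0.2,0.3,0],"twist":[0,0,0.3]},{"translation":[-0.4,0.6,0],"twist":[0,0,0.6]},{"translation":[-0.4,1,0],"twist":[0,0,0.6]},{"translation":[-0.4,1,0],"twist":[0,0,0.6]},{"translation":[-0.4,1,0],"twist":[0,0,0.6]},{"translation":[-0.4,1,0],"twist":[0,0,0.6]},{"translation":[-0.4,1,0],"twist":[0,0,0.6]},{"translation":[-0.4,1,0],"twist":[0,0,0.6]},{"translation":[-0.4,1,0],"twist":[0,0,0.6]},{"translation":[-0.4,1,0],"twist":[0,0,0.6]}]'

```text
t: 71.1
ee_pos: [503.7, 124.3, 228.1]
orientation: [2.986, 0.976, -0.0]
ft_force: [-0.5, -0.5, 0.2]
width: 52.8
```

>>> send_rows --commands '[{"translation":[-0.1,0.3,0],"twist":[0,0,0]},{"translation":[-0.1,0.6,0],"twist":[0,0,0]},{"translation":[-0.1,1,0],"twist":[0,0,0]},{"translation":[-0.1,1,0],"twist":[0,0,0]},{"translation":[-0.1,1,0],"twist":[0,0,0]},{"translation":[-0.1,1,0],"twist":[0,0,0]},{"translation":[-0.1,1,0],"twist":[0,0,0]},{"translation":[-0.1,1,0],"twist":[0,0,0]},{"translation":[-0.1,1,0],"twist":[0,0,0]},{"translation":[-0.1,1,0],"twist":[0,0,0]}]'

```text
t: 72.1
ee_pos: [493.7, 224.3, 228.1]
orientation: [2.986, 0.977, 0.0]
ft_force: [0.4, 0.3, 0.2]
width: 52.6
```

```bash
python3 -c "
from m import *
st()
d=grab('top','t8');grab('scene','s8')
a=d['img'][190:330,240:500];cv2.imwrite('pics/c8.png',cv2.resize(a,(780,420),interpolation=cv2.INTER_CUBIC)[:,:,::-1])"
```

```text
t 72.1 ee [493.7 224.3 228.1] psi -0.939 q6 1.343 F [0.4 0.3 0.2] M [-0.04 -0.02 -0.02] w 52.6
```

View pics/c8.png

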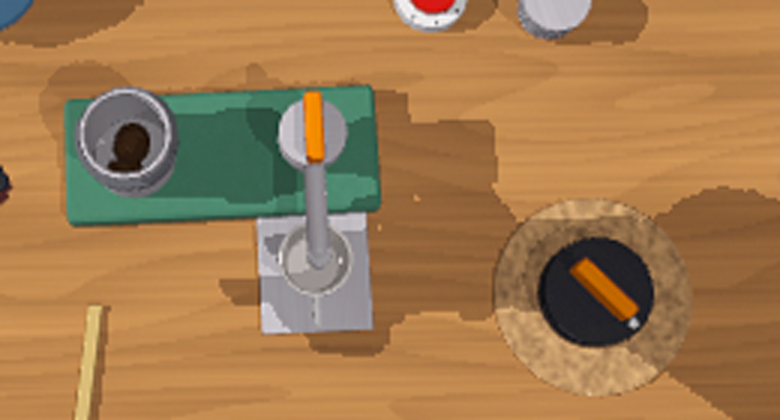

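View pics/s8.png

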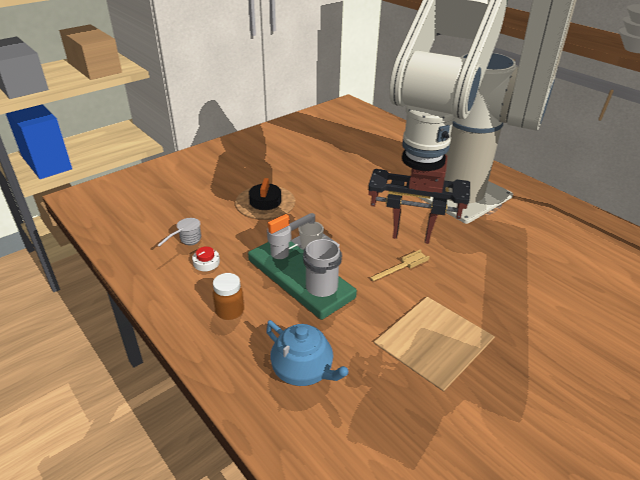

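The spout now points over the cup, the cap is near the middle of the mat, and the board and table are clear of nests. I check the spout's angle by rays.

Run:
```python
from m import *
t=grab('top')
f=lambda u,v,z:ray(t,240+u/3-.33,190+v/3-.33,z)[:2]
a=lambda p,q:np.arctan2(*(p-q)[::-1])
b0,b1=f(312.5,94,133),f(317,160,133); print('bar',b0,b1,a(b0,b1))
ax=f(313,134,105);tip=f(319,262,88);print('disc',ax,'tip',tip,a(ax,tip), a(np.array([594,-75.2]),tip))
l0,l1=f(312,165,30),f(318,326,8);print('line end',l1,a(np.array([594,-75.2]),l1),'cap',f(597,292,36),'mat',f(593,297,5))
# spout edges: gray pixels per row
for v in (250,256,262): print(v,t['img'][v,340:352].mean(1).astype(int))
```

```text
bar [618.76827927 -74.73391678] [565.43694915 -76.73839463] 0.0375676878300557
disc [591.90822782 -75.76633322] tip [489.85450917 -78.51518424] 0.0269288231424575 0.031821494597766696
line end [443.87734116 -80.64660546] 0.03626512864575238 cap [ 466.13870916 -313.5519506 ] mat [ 464.59361741 -317.39295077]
250 [ 75  92 124 135 143 147 146 137 130 110 109 110]
256 [108  97 117 131 141 148 147 141 132 110 109 108]
262 [154 182 115 126 138 148 147 143 131 175 199 200]
```

Bar 0.038, tip 0.032 and line 0.036 rad agree within about 0.01 rad. Handing in.

```bash
python3 -c "
from workcell import ctrl
print(ctrl.close_job())"
```

```text
the job is handed in; nothing more can be done
None
```

The job is handed in, and as far as the cameras show, everything is done in the order you asked. It took about 72 s of the 210 s allowed.

- **Cap:** I unscrewed it 2.4 rad clockwise, lifted it off and set it grip up on the cork mat. My last measurement puts it within about 5 mm of the mat's centre.
- **Nests:** I found three, and all three went into the hopper. I saw the first two in the hopper. In the last pictures they overlap, so I can't make out three separately. Each grasp held, and the board and table around it are clear.
- **Outlet head:** I turned it 2.83 rad clockwise. Measured from above, the bar points 0.038 rad and the spout 0.032 rad off the robot's x axis. The white line is at 0.036 rad, so the spout is within about 0.01 rad of it and over the cup.
- **Other things:** the cup, teapot, infuser, jar, scoop and timer looked unmoved by eye; I didn't measure them.
- **Forces:** the highest reading was about 9 N, when the head was turned and when the cap touched the mat.

No check failed. The two cameras first disagreed by about 7 mm on the mat's position, so I aimed at the point between them.

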